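# Lay out a stripped-down hub

### The arm

A 6-joint arm with a two-finger parallel gripper is mounted at the origin on the work surface. World frame = base frame: x ahead of the robot, y to its left, z up, the work surface at z = 0. Lengths are in m, angles in rad, forces in N, time in s.
With the tool pointing down it reaches from about 0.225 to 0.725 m from the base axis. Payload 3.1 kg.
Tool frame: the origin (TCP) lies midway between the tips of the shut fingers; the grasp point (between the pads) lies 19 mm behind it; z points along the fingers, y is the direction in which the jaws open and shut (so a half turn about z gives the same grasp; the last joint's range is limited). The gripper opens to 85 mm and grips with 20 to 120 N. Pads are 22 mm wide; open, the fingers measure 114 mm over their backs; the gripper's body (76 mm by 85 mm) begins 54 mm behind the grasp point. The pads swing forward as they close: fully open they stand 13 mm farther back than shut.
Start: joints at [-1.25, 0.048, 0.099, 1.622, 0, 1.443], TCP at [0.228, -0.473, 0.231] pointing down, gripper open.
Joint ranges: [-2.91, 2.91], [-0.99, 1.94], [-1.21, 1.42], [-2.12, 2.29], [-1.49, 1.47], [-3.14, 3.14]. Speed limits (rad/s): [2.79, 2.79, 3.14, 3.14, 3.14, 3.14].

### API

Orientations are given as a rotation vector (axis times angle).
In Python, from cell import manip gives the robot as it stands. The module is installed in compiled form; this text tells all that it offers.
- The arm moves only by the tool servo_tool, never from a script. Its argument "rows" is a list of rows, each a list of 3 entries, a list of its own where there are three numbers: the opening, from -1 (shut) to 1 (fully open), then the shift along the world's x, y, z in cm, then the turn, a rotation vector about the world's x, y, z in degrees. A call has 1 to 20 rows; each row shifts and turns the pose as measured when the row begins; what a row does not reach is not made up. A row lasts 1/12 s, in which the tool goes at most 41.7 mm and 7.16 degrees, less where a joint would pass 70% of its speed; a pose out of reach is approached as far as the arm can. A call with a gripper value outside its range is refused whole. The fingers move at their own pace and stop on an object; "newtons" is the grip in N (left out, the last holds). Time passes only in rows, so rows that do not move let the fingers close. It gives the time, the measured TCP pose, the force and the opening at its end, in the units of the state.
- manip.state(): the state, without advancing time (a new reading comes with each control period).
- manip.camera(name): name is "scene" or "top" or "wrist"; returns (picture, depth): 400x640x3 uint8, blue, green, red; 400x640 float32, m along the optical axis (not along the pixel's ray), 0 where there is no reading.
- manip.camera_params(name): a dict with "mtx" (3x3 intrinsics, pixels), "world_to_cam" (4x4, takes a point from world to camera coordinates). Camera axes: x right, y down, z forward; pixel columns grow to the right and rows downward; lengths in m; the calibration is good to about 2 mm. A picture is of the moment at which its call begins: read the wrist's pose just before it. camera_params takes no time and is no camera call; for the wrist camera it gives the pose at the moment of the call.
- manip.job_done(): hands the job in, once; it reports no verdict.
The state is a dict: "time": time; "joint_positions": joint angles; "qd": joint speeds; "effort": joint torques, N m; "tool_pos": TCP position; "orientation": TCP orientation; "contact_force": force on the tool from outside, world axes, zero at the start; "ft_torque": the same for the moment, N m; "width": opening from 0.0 (shut) to 1.0 (fully open).
Only numpy, scipy, OpenCV 4.12 (cv2) and the standard library are available. Lean on these libraries where they do the work, as an engineer would, in place of code of your own. Each camera call takes 0.05 s, during which the arm holds its last target.

### The job

The parts of a stripped-down hub are piled in one stack on the bench. Take the stack apart from the top down, one part at a time, and lay each part flat in the tray recess that has its shape and size (bush in the small round one, hexagon nut in the hexagonal one, bearing in the large round one, flange plate in the oblong one), letting go of each before you take the next. Lower the parts into their recesses, do not drop them.

Things in the scene. Friction and masses are not known exactly. Their poses are not given: they have to be found in the camera images.
- bush: Plain steel bush (short tube), outer diameter 32 mm, bore 16 mm, 28 mm high, axis upright; top of the stack. Origin: centre of its underside, z up along the axis. About 0.11 kg.
- nut: Steel hexagon nut, 42 mm across flats (48.5 mm across corners), bore 24 mm, 22 mm high, lying flat under the bush. Origin: centre of its underside, z up; its x axis is square to one pair of flats (the others are at 60 and 120 degrees). Any turn about the vertical is right in its recess. About 0.16 kg.
- bearing: Steel ball bearing, plain disc of diameter 62 mm, 20 mm high, with dark and bright rings on its face (nothing to hook in the middle), lying flat under the nut. Origin: centre of its underside, z up. About 0.25 kg.
- plate: Aluminium flange plate, 120 mm (x) by 64 mm (y) by 22 mm high, with four dark bolt holes near the ends; bottom of the stack, flat on the bench. Origin: centre of its underside, x along its length, z up. About 0.42 kg. Either way round is right in its recess.
- tray_small_round: Square plywood tray fixed to the bench, 7 mm high in all, with a 4 mm deep, dark-lined recess whose floor is 3 mm above the bench. Origin: centre of its underside, z up. Recess round, diameter 54 mm; outside 78 mm square. For the bush.
- tray_hex: Hexagonal plywood tray fixed to the bench, 7 mm high in all, with a 4 mm deep, dark-lined recess whose floor is 3 mm above the bench. Origin: centre of its underside, z up. Recess hexagonal, 62 mm across flats; outside 86 mm across flats; its x axis is square to one pair of flats. For the nut.
- tray_large_round: Square plywood tray fixed to the bench, 7 mm high in all, with a 4 mm deep, dark-lined recess whose floor is 3 mm above the bench. Origin: centre of its underside, z up. Recess round, diameter 82 mm; outside 102 mm square. For the bearing.
- tray_oblong: Oblong plywood tray fixed to the bench, 7 mm high in all, with a 4 mm deep, dark-lined recess whose floor is 3 mm above the bench. Origin: centre of its underside, z up. Recess 138 mm (x) by 82 mm (y); outside 158 by 102 mm; x along its length. For the flange plate, its length along the recess.
Mind the look-alikes: they are no part of the job. What is shaped like the nut but green is not meant.

How it is judged:
On the way, in this order (a step that is already met when the one before it is completed fails the run):
1. the bush lies in the small round recess, let go (horizontal distance between bush and tray_small_round below 0.014 m and z of bush in the frame of tray_small_round between 0 and 0.006 m and angle between bush's own z axis and vertical below 0.08 rad and linear speed of bush below 0.02 m/s and contact force between bush and the fingers below 0.1 N), for 0.2 s.
2. then the hexagon nut lies in the hexagonal recess, let go (horizontal distance between nut and tray_hex below 0.014 m and z of nut in the frame of tray_hex between 0 and 0.006 m and angle between nut's own z axis and vertical below 0.08 rad and linear speed of nut below 0.02 m/s and contact force between nut and the fingers below 0.1 N), for 0.2 s.
3. then the bearing lies in the large round recess, let go (horizontal distance between bearing and tray_large_round below 0.013 m and z of bearing in the frame of tray_large_round between 0 and 0.006 m and angle between bearing's own z axis and vertical below 0.08 rad and linear speed of bearing below 0.02 m/s and contact force between bearing and the fingers below 0.1 N), for 0.2 s.
4. then the flange plate lies in the oblong recess, let go (horizontal distance between plate and tray_oblong below 0.015 m and z of plate in the frame of tray_oblong between 0 and 0.006 m and angle between plate's own z axis and vertical below 0.08 rad and angle between the x axis of plate and the x axis of tray_oblong, either way round below 0.3 rad and linear speed of plate below 0.02 m/s and contact force between plate and the fingers below 0.1 N), for 0.2 s.
At the end, for the whole second after the job is handed in: Each part lies flat (0.08 rad) on the floor of its own recess (within 3 mm in height), its centre within 14 mm (bush, nut), 13 mm (bearing) or 15 mm (plate) of the recess's centre, the plate's length along the recess within 0.3 rad; all let go and at rest (all of step 1 and all of step 2 and all of step 3 and all of step 4); the robot touches nothing.
It fails at once if the bush is dropped over its tray: touching nothing while more than 20 mm above the floor of the recess (z of bush in the frame of tray_small_round above 0.023 m and horizontal distance between bush and tray_small_round below 0.04 m and contact force between bush and anything else below 0.01 N).
It fails at once if the nut is dropped over its tray: touching nothing while more than 20 mm above the floor of the recess (z of nut in the frame of tray_hex above 0.023 m and horizontal distance between nut and tray_hex below 0.04 m and contact force between nut and anything else below 0.01 N).
It fails at once if the bearing is dropped over its tray: touching nothing while more than 20 mm above the floor of the recess (z of bearing in the frame of tray_large_round above 0.023 m and horizontal distance between bearing and tray_large_round below 0.04 m and contact force between bearing and anything else below 0.01 N).
It fails at once if the plate is dropped over its tray: touching nothing while more than 20 mm above the floor of the recess (z of plate in the frame of tray_oblong above 0.023 m and horizontal distance between plate and tray_oblong below 0.04 m and contact force between plate and anything else below 0.01 N).
It also fails if it takes over 128 s, if anything falls off the work surface, if the arm or the gripper's body presses on something with over 40 N, if the wrist force passes 120 N, or if a joint passes its speed limit or range.

## Working session

There is one attempt and no reset: what is moved stays moved. The work goes in short steps, Python scripts to look and compute and a tool call to move; the robot and the scene stay as the last step left them, time stands still between calls to the robot, and variables do not carry over. Pictures are saved under pics/ and viewed, and the job is handed in when it is done.

Besides the shell and the picture viewer there is one more tool, called after "Request:" by a JSON object that holds its "op" and its "data", one argument or row to a line. servo_tool: Moves the arm, as the interface text tells. Its arguments: {"type":"object","properties":{"rows":{"type":"array"},"newtons":{"type":"number"}},"required":["rows"]}

```bash
mkdir -p pics; cat > h.py <<'E'
import numpy as np, cv2
from cell import manip
def snap(n,f):
    p,d=manip.camera(n); P=manip.camera_params(n)
    cv2.imwrite(f'pics/{f}.png',p); np.savez(f'pics/{f}.npz',p=p,d=d,m=P['mtx'],T=P['world_to_cam']); return p,d,P
def cloud(f):
    z=np.load(f'pics/{f}.npz');d=z['d'];m=z['m'];T=np.linalg.inv(z['T'])
    v,u=np.mgrid[0:d.shape[0],0:d.shape[1]]
    c=np.stack([(u-m[0,2])/m[0,0]*d,(v-m[1,2])/m[1,1]*d,d,np.ones_like(d)],-1)
    return (c@T.T)[...,:3],z['p'],d
def pix2(f,u,v,zz):
    z=np.load(f'pics/{f}.npz');m=z['m'];T=np.linalg.inv(z['T'])
    r=T[:3,:3]@np.linalg.inv(m)@np.array([u,v,1.]);o=T[:3,3]
    return o+r*(zz-o[2])/r[2]
E
python3 - <<'E'
from h import *
print(manip.state())
snap('top','t0');snap('scene','s0')
print(manip.camera_params('top'))
E
```

```text
{'time': 0.0, 'joint_positions': array([-1.24980865e+00,  4.87128246e-02,  9.75844323e-02,  1.62199750e+00,
        2.35266137e-05,  1.44302483e+00]), 'qd': array([ 0.00106158, -0.00066606,  0.00081714,  0.00044399, -0.00120062,
        0.00076378]), 'effort': array([-7.25448317e-04, -3.38778269e+01,  3.20016718e+01,  2.01947952e-02,
       -2.12933764e-04,  1.40428778e-06]), 'tool_pos': array([ 0.22758406, -0.47242712,  0.23013017]), 'orientation': array([-3.06057747e+00, -6.98492751e-01,  3.15949230e-04]), 'contact_force': array([-0.60138501, -0.02547199, -0.63022898]), 'ft_torque': array([0.01329061, 0.02653931, 0.03221008]), 'width': 1.0007530586251108}
{'mtx': array([[510.01691226,   0.        , 318.68187569],
       [  0.        , 510.01691226, 208.19700983],
       [  0.        ,   0.        ,   1.        ]]), 'world_to_cam': array([[ 2.38396938e-02, -9.99709371e-01,  3.58356017e-03,
        -1.98857549e-02],
       [-9.91156256e-01, -2.41034946e-02, -1.30492523e-01,
         5.03565227e-01],
       [ 1.30540974e-01, -4.40966282e-04, -9.91442817e-01,
         1.05935397e+00],
       [ 0.00000000e+00,  0.00000000e+00,  0.00000000e+00,
         1.00000000e+00]])}
```

View pics/t0.png

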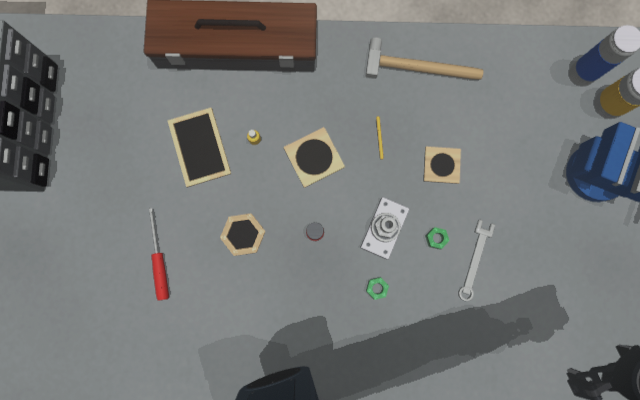

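View pics/s0.png

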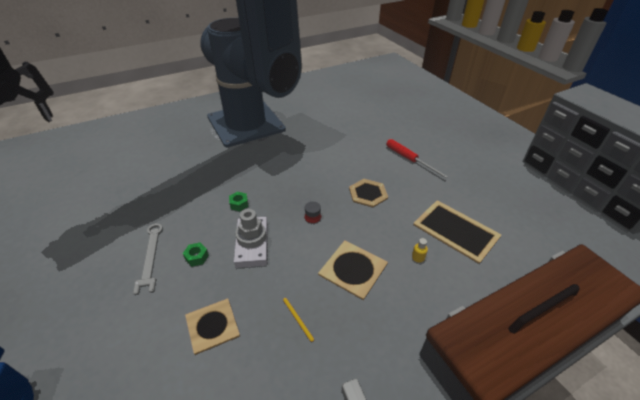

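The top view shows the stack at about (386,227), the small round tray at (442,164), the hex tray at (242,234), the large round tray at (314,157) and the oblong tray at (199,147). The green nuts, a cup at (315,231) and a bottle at (253,137) are distractors. Next I'll measure these positions.

```bash
python3 - <<'E'
from h import *
X,p,d=cloud('t0')
def dark(name,u0,u1,v0,v1,z):
    g=p[v0:v1,u0:u1].max(2); m=(g<70).astype(np.uint8)
    n,l,s,c=cv2.connectedComponentsWithStats(m); i=1+np.argmax(s[1:,4])
    cs,_=cv2.findContours((l==i).astype(np.uint8),cv2.RETR_EXTERNAL,cv2.CHAIN_APPROX_NONE)
    P=np.array([pix2('t0',q[0][0]+u0,q[0][1]+v0,z)[:2] for q in max(cs,key=len)])
    r=cv2.minAreaRect((P*1000).astype(np.float32)); print(name,s[i,4],np.round(r[0],1),np.round(r[1],1),round(r[2],1), cv2.minEnclosingCircle((P*1000).astype(np.float32)))
def tan(name,u0,u1,v0,v1):
    q=p[v0:v1,u0:u1].astype(int); m=((q[...,2]-q[...,0])>35).astype(np.uint8)
    cs,_=cv2.findContours(m,cv2.RETR_EXTERNAL,cv2.CHAIN_APPROX_NONE)
    P=np.array([pix2('t0',q[0][0]+u0,q[0][1]+v0,.007)[:2] for q in max(cs,key=len)])
    r=cv2.minAreaRect((P*1000).astype(np.float32)); print(name,'tan',np.round(r[0],1),np.round(r[1],1),round(r[2],1))
for n,b in dict(small=(420,466,142,188),hex=(215,270,208,262),large=(280,348,124,190),obl=(164,234,105,190)).items():
    dark(n,*b,.005); tan(n,*b)
# stack by height
R=X[190:265,350:420].reshape(-1,3)
for n,a,b in [('plate',.017,.027),('bearing',.037,.047),('nut',.059,.069),('bush',.086,.098)]:
    Q=R[(R[:,2]>a)&(R[:,2]<b)]
    r=cv2.minAreaRect((Q[:,:2]*1000).astype(np.float32));print(n,len(Q),Q[:,2].mean() if len(Q) else 0,np.round(r[0],1),np.round(r[1],1),round(r[2],1))
c=cv2.resize(p[185:270,340:460],None,fx=6,fy=6,interpolation=cv2.INTER_CUBIC);cv2.imwrite('pics/t0c.png',c)
E
```

```text
small 391 [ 612.3 -279.8] [47.7 49.1] 1.4 ((612.6914672851562, -280.23236083984375), 25.05416488647461)
small tan [ 611.9 -279.1] [78.  78.1] 87.3
hex 631 [447.2 157.1] [58.6 64.2] 9.6 ((446.9142150878906, 158.00311279296875), 33.11744689941406)
hex tan [446.2 157.8] [85.9 96.1] 69.8
large 944 [623.6   5.4] [75.1 75.8] 1.4 ((623.5226440429688, 5.8343610763549805), 39.10224151611328)
large tan [622.7   5.9] [103.  101.7] 28.2
obl 2070 [640.4 263.3] [134.   78.9] 18.8 ((640.5199584960938, 263.5498046875), 76.1795654296875)
obl tan [639.6 262.9] [158.4 102. ] 18.8
plate 953 0.021931748091626374 [ 466.3 -151.2] [ 64.3 120.1] 67.8
bearing 316 0.042034137842159904 [ 465.7 -150.2] [61.1 60.2] 79.0
nut 148 0.06385544703167234 [ 465.5 -148.2] [46.7 41.6] 79.6
bush 149 0.09169322127453265 [ 466.7 -148.6] [29.8 30.4] 46.4
```

View pics/t0c.png

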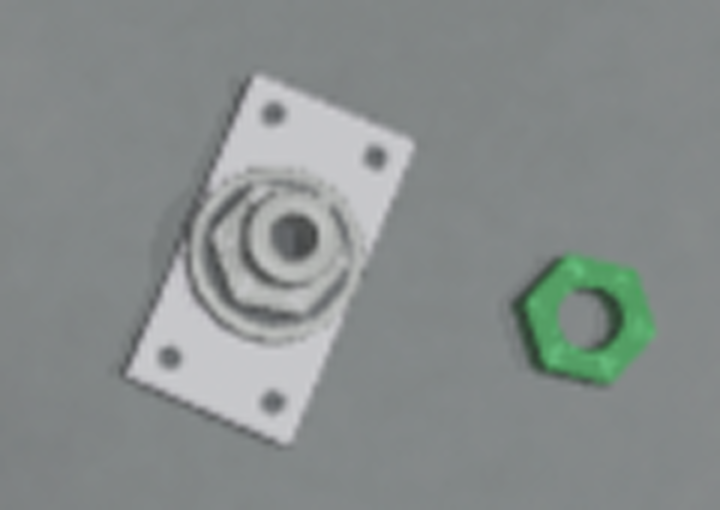

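Request:
{"op": "servo_tool", "data": {
  "rows": [
    [1,[2.17,2.94,0],[0,0,4.9]],
    [1,[2.17,2.94,0],[0,0,4.9]],
    [1,[2.17,2.94,0],[0,0,4.9]],
    [1,[2.17,2.94,0],[0,0,4.9]],
    [1,[2.17,2.94,0],[0,0,4.9]],
    [1,[2.17,2.94,0],[0,0,4.9]],
    [1,[2.17,2.94,0],[0,0,4.9]],
    [1,[2.17,2.94,0],[0,0,4.9]],
    [1,[2.17,2.94,0],[0,0,4.9]],
    [1,[2.17,2.94,0],[0,0,4.9]],
    [1,[2.17,2.94,0],[0,0,4.9]],
    [1,[0,0,0],[0,0,0]]
  ],
  "newtons": 50
}}

```text
time: 1.1
tool_pos: [0.4691, -0.1324, 0.221]
orientation: [-2.366, -2.05, 0.008]
contact_force: [-1.1, 0.0, -0.1]
width: 0.995
```

```bash
cat >> h.py <<'E'
from scipy.spatial.transform import Rotation as Ro
def st():
    s=manip.state(); R=Ro.from_rotvec(s['orientation']).as_matrix()
    print('t',round(s['time'],2),'pos',np.round(s['tool_pos']*1000,1),'yaw',round(np.degrees(np.arctan2(R[1,1],R[0,1])),1),'tilt',np.round(R[:,2],3),'F',np.round(s['contact_force'],1),'w',round(s['width']*85,1),'q6',round(s['joint_positions'][5],2))
    return s
def go(x,y,z,yaw=None):
    s=st();d=np.array([x,y,z])-s['tool_pos']*1000; R=Ro.from_rotvec(s['orientation']).as_matrix(); yw=np.degrees(np.arctan2(R[1,1],R[0,1]))
    t=0 if yaw is None else (yaw-yw+90)%180-90
    print('shift cm',np.round(d/10,2),'n',round(np.linalg.norm(d)/41.7,1),'turn',round(t,1))
E
python3 - <<'E'
from h import *
st(); snap('wrist','w0')
X,p,d=cloud('w0')
b=pix2('t0',253,137,.03); print('bottle',b)
T,_,_=cloud('t0'); print('bottle h',T[120:150,240:266,2].max(),'cup h',T[218:245,303:328,2].max(), pix2('t0',315,231,.03))
for n,a,c in [('plate',.017,.027),('bearing',.037,.047),('nut',.059,.069),('bush',.086,.098)]:
    m=(abs(X[...,2]-(a+c)/2)<.004)&(np.hypot(X[...,0]-.466,X[...,1]+.15)<.08);Q=X[m]
    if len(Q)>5:
        r=cv2.minAreaRect((Q[:,:2]*1000).astype(np.float32));print(n,len(Q),Q[:,2].mean(),np.round(r[0],1),np.round(r[1],1),round(r[2],1))
E
```

```text
t 1.1 pos [ 469.1 -132.4  221. ] yaw -8.2 tilt [-0.011  0.005 -1.   ] F [-1.1  0.  -0.1] w 84.6 q6 1.3
bottle [0.65781309 0.13959241 0.03      ]
bottle h 1.1160716429756654 cup h 0.04056777702858794 [ 0.45501036 -0.00106956  0.03      ]
plate 2773 0.021787925504898675 [ 462.5 -154.1] [ 64.5 120.3] 67.5
bearing 746 0.0418351408524339 [ 462.6 -149.7] [55.8 61.4] 83.1
nut 476 0.06374688363192983 [ 462.6 -146.2] [37.7 41.7] 82.9
bush 567 0.0915220852531479 [ 463.  -151.5] [30.8 31. ] 82.6
```

View pics/w0.png

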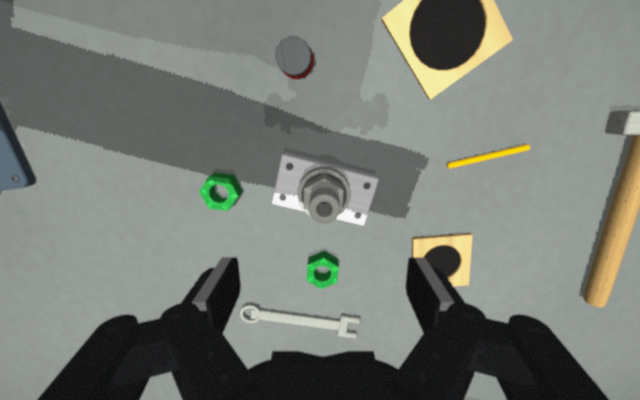

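The wrist view confirms the stack at about (323,195). The calibrations agree within about 4 mm, so I'll use the average, (465,-150).

Request:
{"op": "servo_tool", "data": {
  "rows": [
    [1,[-0.2,-0.9,-3],[-0.3,-0.6,0]],
    [1,[-0.2,-0.8,-3],[0,0,0]],
    [1,[0,0,-3],[0,0,0]],
    [1,[0,0,-3],[0,0,0]],
    [1,[0,0,0],[0,0,0]]
  ]
}}

```text
time: 1.57
tool_pos: [0.462, -0.1541, 0.0979]
orientation: [2.378, 2.046, -0.007]
contact_force: [-1.1, 1.3, -1.4]
width: 0.995
```

```bash
python3 - <<'E'
from h import *
go(465,-150,68,-10)
E
```

```text
t 1.57 pos [ 462.  -154.1   97.9] yaw -8.6 tilt [-0.    -0.007 -1.   ] F [-1.1  1.3 -1.4] w 84.6 q6 1.27
shift cm [ 0.3   0.41 -2.99] n 0.7 turn -1.4
```

Request:
{"op": "servo_tool", "data": {
  "rows": [
    [1,[0.3,0.4,-1.0],[0.4,0,-1.4]],
    [1,[0,0,-1.0],[0,0,0]],
    [1,[0,0,-0.9],[0,0,0]],
    [1,[0,0,0],[0,0,0]],
    [1,[0,0,0],[0,0,0]]
  ]
}}

```text
time: 1.98
tool_pos: [0.4629, -0.1537, 0.0694]
orientation: [-2.413, -2.011, 0.004]
contact_force: [0.7, -0.5, 0.7]
width: 1.002
```

```bash
python3 - <<'E'
from h import *
go(465,-150,68,-10); snap('wrist','w1')
E
```

```text
t 1.98 pos [ 462.9 -153.7   69.4] yaw -10.4 tilt [-0.002 -0.001 -1.   ] F [ 0.7 -0.5  0.7] w 85.1 q6 1.3
shift cm [ 0.21  0.37 -0.14] n 0.1 turn 0.4
```

View pics/w1.png

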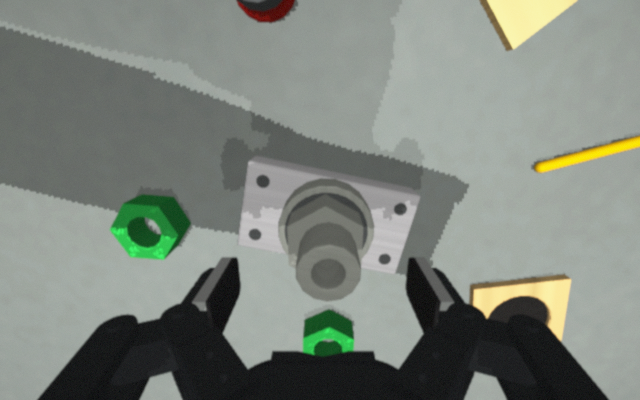

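Request:
{"op": "servo_tool", "data": {
  "rows": [
    [1,[0.2,0.4,0],[0,0,0]],
    [1,[0,0,0],[0,0,0]],
    [-1,[0,0,0],[0,0,0]],
    [-1,[0,0,0],[0,0,0]],
    [-1,[0,0,0],[0,0,0]],
    [-1,[0,0,0],[0,0,0]],
    [-1,[0,0,0],[0,0,0]],
    [-1,[0,0,0],[0,0,0]],
    [-1,[0,0,0],[0,0,0]],
    [-1,[0,0,0],[0,0,0]]
  ]
}}

```text
time: 2.87
tool_pos: [0.4686, -0.1507, 0.0749]
orientation: [2.406, 2.007, 0.002]
contact_force: [0.8, -0.1, 0.6]
width: 0.353
```

```bash
python3 - <<'E'
from h import *
st(); snap('wrist','w2')
E
```

```text
t 2.87 pos [ 468.6 -150.7   74.9] yaw -10.3 tilt [ 0.006 -0.005 -1.   ] F [ 0.8 -0.1  0.6] w 30.0 q6 1.3
```

View pics/w2.png

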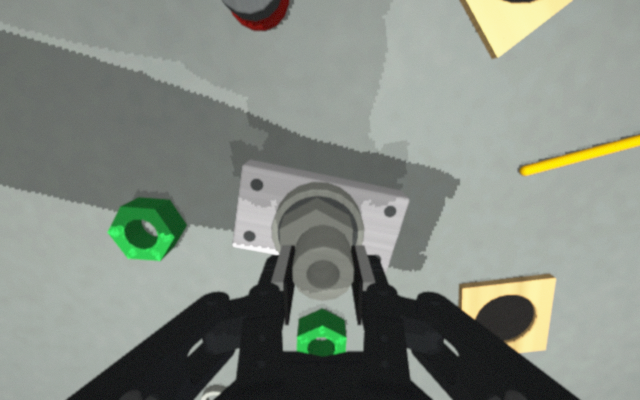

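Request:
{"op": "servo_tool", "data": {
  "rows": [
    [-1,[0,0,1],[0,0,0]],
    [-1,[0,0,2],[0,0,0]],
    [-1,[0,0,3],[0,0,0]],
    [-1,[0,0,2],[0,0,0]]
  ]
}}

```text
time: 3.25
tool_pos: [0.4625, -0.1479, 0.1508]
orientation: [-2.407, -2.008, 0.009]
contact_force: [0.3, 0.4, -1.4]
width: 0.356
```

```bash
python3 - <<'E'
from h import *
go(612.3,-279.8,120); snap('wrist','w3')
E
```

```text
t 3.25 pos [ 462.5 -147.9  150.8] yaw -10.3 tilt [-0.009  0.002 -1.   ] F [ 0.3  0.4 -1.4] w 30.3 q6 1.3
shift cm [ 14.98 -13.19  -3.08] n 4.8 turn 0
```

View pics/w3.png

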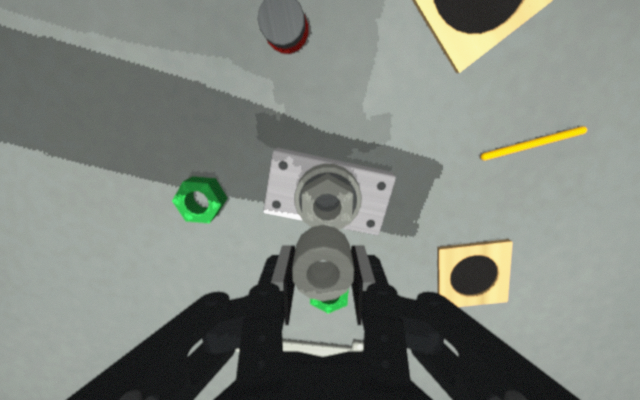

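The bush is held upright at pixel (323,270), and the nut stayed on the stack. I'll measure the bush relative to the TCP, and the nut's yaw.

```bash
python3 - <<'E'
from h import *
X,p,d=cloud('w3'); tcp=np.array([462.5,-147.9,150.8])
m=np.zeros(d.shape,bool); m[225:300,292:354]=1
Q=X[m&(d>0)]*1000; zt=np.percentile(Q[Q[:,2]>130][:,2],[50,90,98]);print(zt)
Q=Q[abs(Q[:,2]-zt[1])<3]; r=cv2.minAreaRect(Q[:,:2].astype(np.float32));print(r,Q[:,2].mean(),'rel',r[0]-tcp[:2],Q[:,2].mean()-28-tcp[2])
m=(abs(X[...,2]-.064)<.004)&(np.hypot(X[...,0]-.466,X[...,1]+.15)<.05);Q=X[m]*1000
print('nut',cv2.minAreaRect(Q[:,:2].astype(np.float32)),len(Q))
m=(abs(X[...,2]-.042)<.004)&(np.hypot(X[...,0]-.466,X[...,1]+.15)<.05);Q=X[m]*1000
print('bearing',cv2.minAreaRect(Q[:,:2].astype(np.float32)),len(Q))
c=cv2.resize(p[140:240,255:405],None,fx=5,fy=5,interpolation=cv2.INTER_CUBIC);cv2.imwrite('pics/w3c.png',c)
E
```

```text
[170.38480984 172.15662393 172.72468133]
((463.5526428222656, -147.29571533203125), (31.03951072692871, 30.55615234375), 79.61074829101562) 171.49030377528612 rel [1.05264282 0.60428467] -7.309696224713889
nut ((466.6197509765625, -146.81622314453125), (42.07255935668945, 42.071529388427734), 78.4263916015625) 973
bearing ((467.4609069824219, -149.33441162109375), (57.33420181274414, 61.56949996948242), 69.52411651611328) 702
```

View pics/w3c.png

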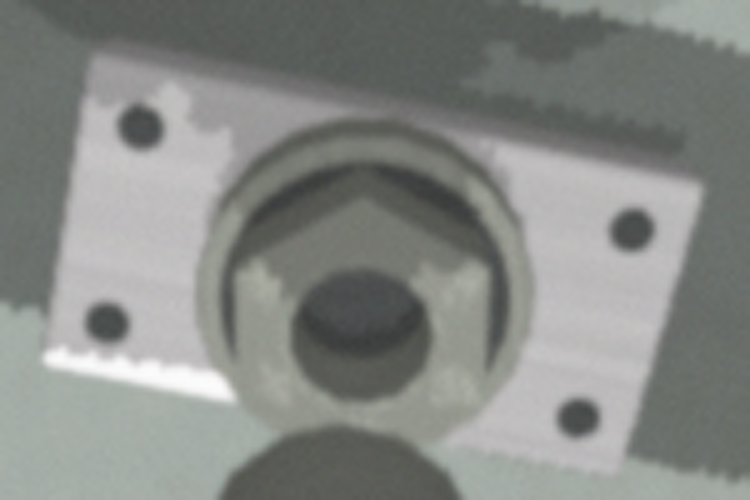

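Request:
{"op": "servo_tool", "data": {
  "rows": [
    [-1,[2.48,-2.2,0],[0,0,0]],
    [-1,[2.48,-2.2,0],[0,0,0]],
    [-1,[2.48,-2.2,0],[0,0,0]],
    [-1,[2.48,-2.2,-1.5],[0,0,0]],
    [-1,[2.48,-2.2,-2],[0,0,0]],
    [-1,[2.4,-2.2,-2],[0,0,0]],
    [-1,[0,0,-1],[0,0,0]],
    [-1,[0,0,0],[0,0,0]]
  ]
}}

```text
time: 3.97
tool_pos: [0.6168, -0.2855, 0.0849]
orientation: [-2.408, -2.012, 0.005]
contact_force: [-1.7, 1.1, -0.3]
width: 0.357
```

```bash
cat >> h.py <<'E'
def tray(f,u0,u1,v0,v1):
    p=cv2.imread(f'pics/{f}.png')
    q=p[v0:v1,u0:u1].astype(int); m=((q[...,2]-q[...,0])>35).astype(np.uint8)
    cs,_=cv2.findContours(m,cv2.RETR_EXTERNAL,cv2.CHAIN_APPROX_NONE)
    P=np.array([pix2(f,q[0][0]+u0,q[0][1]+v0,.007)[:2] for q in max(cs,key=len)])
    r=cv2.minAreaRect((P*1000).astype(np.float32)); print('tray',np.round(r[0],1),np.round(r[1],1),round(r[2],1))
E
python3 - <<'E'
from h import *
go(611.3,-280.2,30,-10.3); snap('wrist','w4')
E
```

```text
t 3.97 pos [ 616.8 -285.5   84.9] yaw -10.2 tilt [-0.005  0.001 -1.   ] F [-1.7  1.1 -0.3] w 30.4 q6 1.22
shift cm [-0.55  0.53 -5.49] n 1.3 turn -0.1
```

View pics/w4.png

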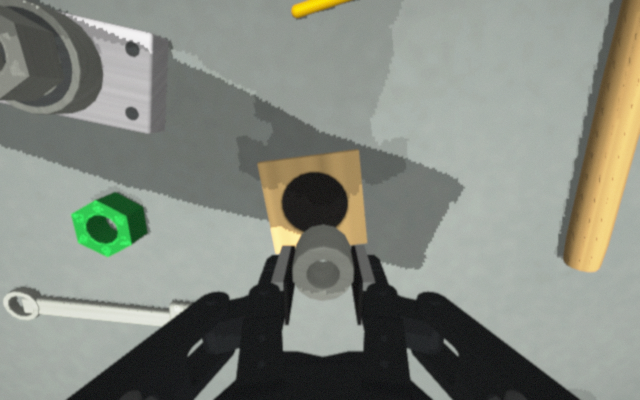

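Request:
{"op": "servo_tool", "data": {
  "rows": [
    [-1,[-0.3,0.3,-2],[0,0,0]],
    [-1,[-0.2,0.2,-2],[0,0,0]],
    [-1,[0,0,-1.3],[0,0,0]],
    [-1,[0,0,0],[0,0,0]]
  ]
}}

```text
time: 4.35
tool_pos: [0.6112, -0.2794, 0.0366]
orientation: [2.408, 2.014, -0.002]
contact_force: [-0.0, 1.0, -1.0]
width: 0.355
```

```bash
python3 - <<'E'
from h import *
print(pix2('w4',314.5,203,.005))
go(611.3,-280.2,11,-10.3)
E
```

```text
[ 0.60931291 -0.27878861  0.005     ]
t 4.35 pos [ 611.2 -279.4   36.6] yaw -10.2 tilt [ 0.001 -0.003 -1.   ] F [-0.  1. -1.] w 30.2 q6 1.22
shift cm [ 0.01 -0.08 -2.56] n 0.6 turn -0.1
```

Request:
{"op": "servo_tool", "data": {
  "rows": [
    [-1,[-0.1,0,-1.2],[0,0,0]],
    [-1,[0,0,-0.8],[0,0,0]],
    [-1,[0,0,-0.4],[0,0,0]],
    [-1,[0,0,-0.2],[0,0,0]]
  ]
}}

```text
time: 4.68
tool_pos: [0.6118, -0.2794, 0.0152]
orientation: [2.401, 2.01, 0.002]
contact_force: [-0.8, 0.3, -1.1]
width: 0.358
```

```bash
python3 - <<'E'
from h import *
go(610.5,-280,10.5,-10.3)
E
```

```text
t 4.68 pos [ 611.8 -279.4   15.2] yaw -10.1 tilt [ 0.008 -0.007 -1.   ] F [-0.8  0.3 -1.1] w 30.5 q6 1.22
shift cm [-0.13 -0.06 -0.47] n 0.1 turn -0.2
```

Request:
{"op": "servo_tool", "data": {
  "rows": [
    [-1,[0,0,-0.3],[0,0,0]],
    [-1,[0,0,-0.2],[0,0,0]],
    [-1,[0,0,-0.1],[0,0,0]]
  ]
}}

```text
time: 4.93
tool_pos: [0.6129, -0.28, 0.0143]
orientation: [2.398, 2.008, 0.004]
contact_force: [-0.8, -0.2, -0.5]
width: 0.356
```

```bash
python3 - <<'E'
from h import *
go(610.5,-280,10.5,-10.3)
snap('scene','s1')
p=cv2.imread('pics/s1.png');cv2.imwrite('pics/s1c.png',cv2.resize(p[230:380,120:320],None,fx=4,fy=4))
E
```

```text
t 4.93 pos [ 612.9 -280.    14.3] yaw -10.1 tilt [ 0.011 -0.009 -1.   ] F [-0.8 -0.2 -0.5] w 30.3 q6 1.22
shift cm [-0.24  0.   -0.38] n 0.1 turn -0.2
```

View pics/s1c.png

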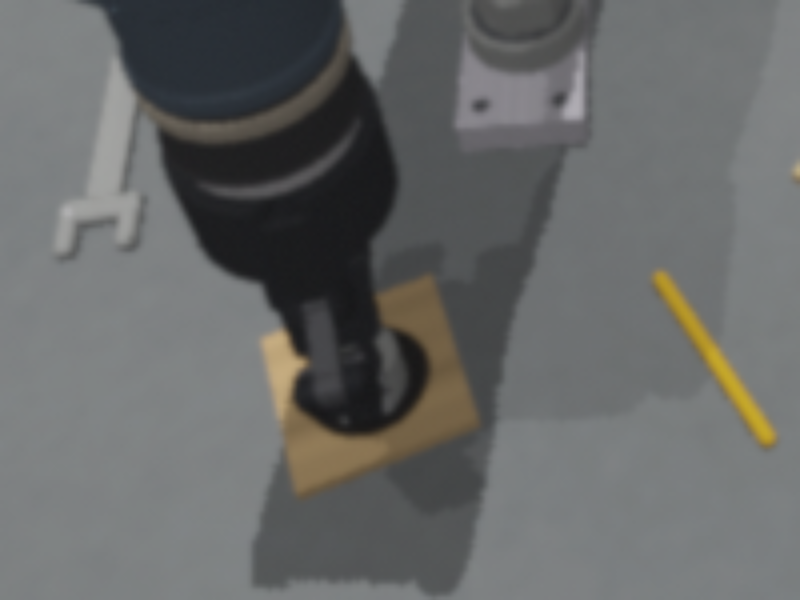

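Request:
{"op": "servo_tool", "data": {
  "rows": [
    [-1,[-0.1,0,-0.4],[0.3,0.3,0]],
    [-1,[-0.1,0,-0.4],[0.3,0.3,0]],
    [-1,[0,0,-0.1],[0,0,0]]
  ]
}}

```text
time: 5.23
tool_pos: [0.6142, -0.2807, 0.0146]
orientation: [2.403, 2.014, 0.009]
contact_force: [-0.8, -1.8, -0.7]
width: 0.356
```

```bash
python3 - <<'E'
from h import *
go(611,-280,10.5,-10.3)
E
```

```text
t 5.23 pos [ 614.2 -280.7   14.6] yaw -10.1 tilt [ 0.008 -0.001 -1.   ] F [-0.8 -1.8 -0.7] w 30.2 q6 1.22
shift cm [-0.32  0.07 -0.41] n 0.1 turn -0.2
```

```bash
python3 - <<'E'
from h import *
s=st(); print(s['effort'],s['ft_torque']); snap('wrist','w5')
X,p,d=cloud('w5'); tcp=s['tool_pos']*1000
m=np.zeros(d.shape,bool); m[225:300,292:354]=1
Q=X[m&(d>0)]*1000; Q=Q[Q[:,2]>20]; zt=np.percentile(Q[:,2],[50,90,98]);print(zt)
Q=Q[abs(Q[:,2]-zt[1])<3]; r=cv2.minAreaRect(Q[:,:2].astype(np.float32));print(r,Q[:,2].mean(),'rel',r[0]-tcp[:2],Q[:,2].mean()-28-tcp[2])
E
```

```text
t 5.23 pos [ 614.2 -280.7   14.6] yaw -10.1 tilt [ 0.008 -0.001 -1.   ] F [-0.8 -1.8 -0.7] w 30.2 q6 1.22
[ 1.10055506e-01 -5.04069793e+01  3.21033955e+01  1.78098148e-01
  5.00077545e-02 -4.88396036e-03] [-0.06533735  0.03376123 -0.00516578]
[30.89112305 31.93928058 32.49971531]
((613.5662841796875, -279.6777038574219), (31.300586700439453, 30.582277297973633), 79.51087188720703) 31.186897542787886 rel [-0.61882897  0.98354248] -11.448403115586535
```

View pics/w5.png

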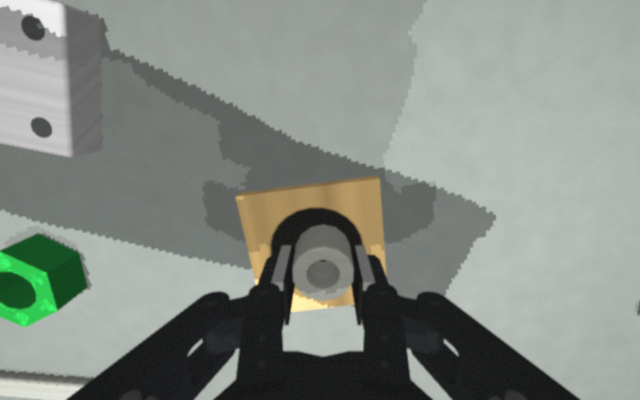

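The bush's top is at z = 31 mm, so it's on the recess floor. Releasing it.

Request:
{"op": "servo_tool", "data": {
  "rows": [
    [0,[0,0,0],[0,0,0]],
    [0,[0,0,0],[0,0,0]],
    [0,[0,0,0],[0,0,0]],
    [1,[0,0,0],[0,0,0]],
    [1,[0,0,0.5],[0,0,0]],
    [1,[0,0,2],[0,0,0]],
    [1,[0,0,3],[0,0,0]],
    [1,[0,0,3],[0,0,0]],
    [1,[0,0,3],[0,0,0]],
    [1,[0,0,0],[0,0,0]]
  ]
}}

```text
time: 6.12
tool_pos: [0.6103, -0.2789, 0.1275]
orientation: [-2.406, -2.015, -0.003]
contact_force: [1.4, -1.3, 1.2]
width: 1.003
```

```bash
python3 - <<'E'
from h import *
go(466,-149,120,-10.8); snap('wrist','w6'); snap('top','t1')
go(466,-149,120,-10.8)
X,p,d=cloud('t1')
R=X[130:265,350:470].reshape(-1,3)
for n,a,b,c in [('plate',.017,.027,(.466,-.15)),('bearing',.037,.047,(.466,-.15)),('nut',.059,.069,(.466,-.15)),('bush',.027,.036,(.612,-.28))]:
    Q=R[(R[:,2]>a)&(R[:,2]<b)&(np.hypot(R[:,0]-c[0],R[:,1]-c[1])<.08)]
    if len(Q): r=cv2.minAreaRect((Q[:,:2]*1000).astype(np.float32));print(n,len(Q),Q[:,2].mean(),np.round(r[0],1),np.round(r[1],1),round(r[2],1))
E
```

```text
t 6.12 pos [ 610.3 -278.9  127.5] yaw -10.1 tilt [-0.001  0.004 -1.   ] F [ 1.4 -1.3  1.2] w 85.2 q6 1.22
shift cm [-14.43  12.99  -0.75] n 4.7 turn -0.7
t 6.22 pos [ 608.4 -277.8  122. ] yaw -10.1 tilt [-0.007  0.008 -1.   ] F [-0.3  0.2 -0.4] w 84.9 q6 1.22
shift cm [-14.24  12.88  -0.2 ] n 4.6 turn -0.7
plate 909 0.02190303829532847 [ 466.5 -151.2] [ 64.  120.1] 68.0
bearing 366 0.04207597182830643 [ 466.1 -149.5] [61.1 60.4] 13.8
nut 258 0.06362113267747443 [ 465.2 -148.6] [46.2 42.4] 19.4
bush 82 0.030766716910917542 [ 618.4 -274.7] [20.4 31.3] 55.9
```

View pics/w6.png

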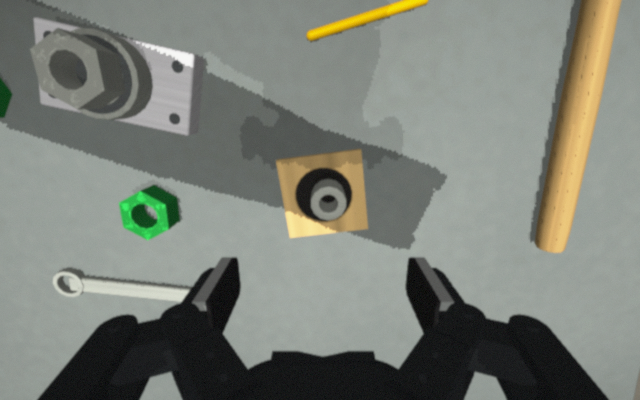

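View pics/t1.png

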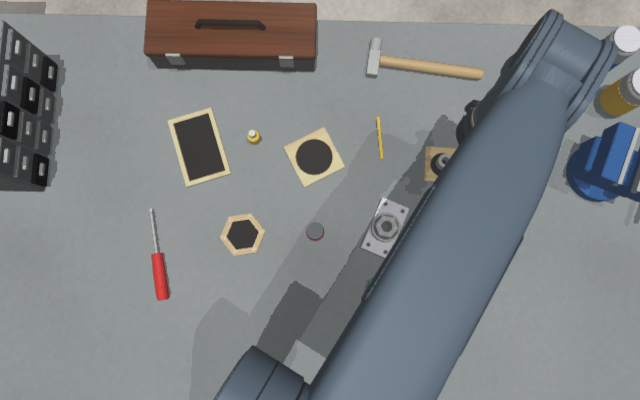

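The bush is standing in the recess and has been let go. In the wrist view its top is at (328,200) and the recess at (323,194). I'll check the centring numerically, then move on to the nut.

```bash
python3 - <<'E'
from h import *
print(pix2('w6',328,200,.031),pix2('w6',323,194,.005))
tray('w6',260,385,140,245)
X,p,d=cloud('w6')
m=(abs(X[...,2]-.031)<.004)&(np.hypot(X[...,0]-.612,X[...,1]+.28)<.04);Q=X[m]*1000
print('bush',cv2.minAreaRect(Q[:,:2].astype(np.float32)))
E
```

```text
[ 0.61324618 -0.27521424  0.031     ] [ 0.60851615 -0.27693267  0.005     ]
tray [ 608.4 -277.9] [78.6 77.9] 87.2
bush ((612.6101684570312, -279.43927001953125), (31.277984619140625, 29.67361068725586), 79.42057037353516)
```

Request:
{"op": "servo_tool", "data": {
  "rows": [
    [1,[-2.85,2.58,0.2],[0,0,-0.3]],
    [1,[-2.85,2.58,0.2],[0,0,-0.3]],
    [1,[-2.85,2.58,0],[0,0,0]],
    [1,[-2.85,2.58,0],[0,0,0]],
    [1,[-2.85,2.58,0],[0,0,0]],
    [1,[0,0,0],[0,0,0]],
    [1,[0,0,0],[0,0,0]]
  ]
}}

```text
time: 6.8
tool_pos: [0.4488, -0.1401, 0.0999]
orientation: [-2.386, -1.972, 0.025]
contact_force: [1.0, -0.8, -0.0]
width: 0.999
```

```bash
python3 - <<'E'
from h import *
go(465.5,-149,46,-10.8); snap('wrist','w7')
X,p,d=cloud('w7')
for n,a,c in [('plate',.017,.027),('bearing',.037,.047),('nut',.059,.069)]:
    m=(abs(X[...,2]-(a+c)/2)<.004)&(np.hypot(X[...,0]-.466,X[...,1]+.15)<.08);Q=X[m]
    r=cv2.minAreaRect((Q[:,:2]*1000).astype(np.float32));print(n,len(Q),Q[:,2].mean(),np.round(r[0],1),np.round(r[1],1),round(r[2],1))
E
```

```text
t 6.8 pos [ 448.8 -140.1   99.9] yaw -10.8 tilt [-0.042  0.026 -0.999] F [ 1.  -0.8 -0. ] w 84.9 q6 1.31
shift cm [ 1.67 -0.89 -5.39] n 1.4 turn 0.0
plate 5818 0.021173409623872513 [ 463.5 -150.6] [ 64.  120.3] 67.8
bearing 2060 0.04150981640507004 [ 464.3 -143.5] [49.3 61.2] 80.4
nut 2380 0.06309518732533353 [ 462.7 -148.2] [42.6 47.9] 49.3
```

View pics/w7.png

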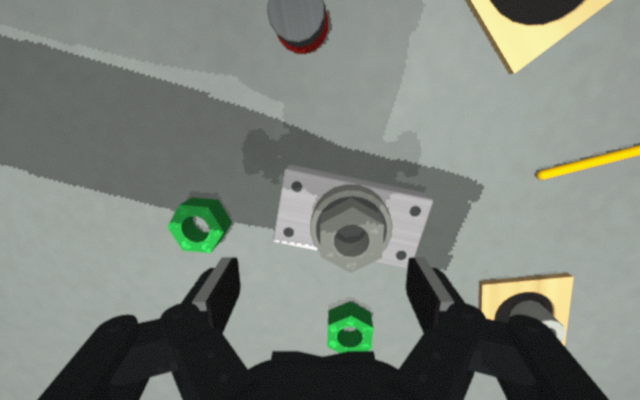

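Request:
{"op": "servo_tool", "data": {
  "rows": [
    [1,[1.0,-0.5,-1],[-1,-1.6,0]],
    [1,[0.5,-0.3,-2],[-0.5,-0.8,0]],
    [1,[0,0,-1.5],[0,0,0]],
    [1,[0,0,0],[0,0,0]]
  ]
}}

```text
time: 7.18
tool_pos: [0.4672, -0.1507, 0.053]
orientation: [2.421, 1.998, 0.001]
contact_force: [-0.0, 0.4, -0.0]
width: 0.999
```

```bash
python3 - <<'E'
from h import *
go(464,-148.5,44,-10.7)
E
```

```text
t 7.18 pos [ 467.2 -150.7   53. ] yaw -10.9 tilt [ 0.002 -0.002 -1.   ] F [-0.   0.4 -0. ] w 84.9 q6 1.31
shift cm [-0.32  0.22 -0.9 ] n 0.2 turn 0.2
```

Request:
{"op": "servo_tool", "data": {
  "rows": [
    [1,[-0.3,0.2,-0.5],[0,0,0]],
    [1,[0,0,-0.4],[0,0,0]],
    [1,[0,0,0],[0,0,0]]
  ]
}}

```text
time: 7.43
tool_pos: [0.4659, -0.1503, 0.0437]
orientation: [2.422, 1.996, 0.001]
contact_force: [0.4, -0.5, 0.9]
width: 1.002
```

```bash
python3 - <<'E'
from h import *
go(464,-148.5,44,-10.7); snap('wrist','w8')
E
```

```text
t 7.43 pos [ 465.9 -150.3   43.7] yaw -11.0 tilt [ 0.002 -0.002 -1.   ] F [ 0.4 -0.5  0.9] w 85.1 q6 1.31
shift cm [-0.19  0.18  0.03] n 0.1 turn 0.3
```

View pics/w8.png

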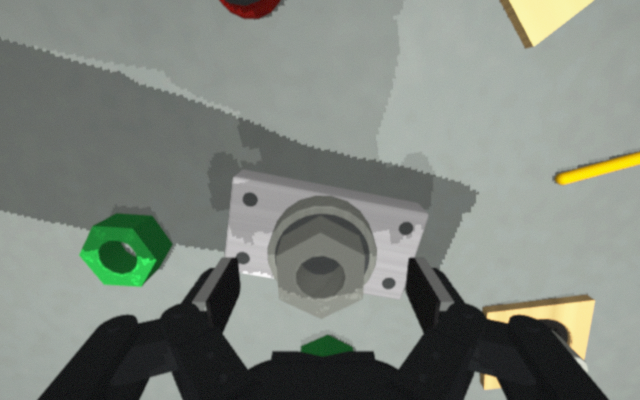

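The nut sits centred between the pads at (320,275), with its flats parallel to them. Closing.

Request:
{"op": "servo_tool", "data": {
  "rows": [
    [-1,[-0.1,0.1,0],[0,0,0]],
    [-1,[0,0,-0.05],[0,0,0]],
    [-1,[0,0,-0.05],[0,0,0]],
    [-1,[0,0,-0.05],[0,0,0]],
    [-1,[0,0,-0.05],[0,0,0]],
    [-1,[0,0,-0.05],[0,0,0]],
    [-1,[0,0,0],[0,0,0]],
    [-1,[0,0,0],[0,0,0]]
  ],
  "newtons": 60
}}

```text
time: 8.15
tool_pos: [0.4675, -0.1506, 0.0456]
orientation: [2.417, 1.992, 0.005]
contact_force: [0.3, 0.2, 0.7]
width: 0.478
```

```bash
python3 - <<'E'
from h import *
st(); snap('wrist','w9')
E
```

```text
t 8.15 pos [ 467.5 -150.6   45.6] yaw -11.0 tilt [ 0.008 -0.005 -1.   ] F [0.3 0.2 0.7] w 40.6 q6 1.32
```

View pics/w9.png

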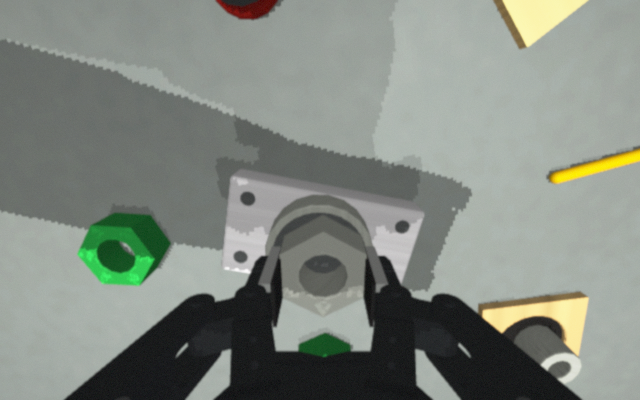

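Request:
{"op": "servo_tool", "data": {
  "rows": [
    [-1,[0,0,1],[-0.2,0.4,0]],
    [-1,[0,0,2],[0,0,0]],
    [-1,[0,0,3],[0,0,0]],
    [-1,[0,0,2],[0,0,0]],
    [-1,[0,0,0],[0,0,0]]
  ]
}}

```text
time: 8.62
tool_pos: [0.4626, -0.1482, 0.1224]
orientation: [-2.421, -1.996, 0.016]
contact_force: [1.0, -0.6, -1.6]
width: 0.475
```

```bash
python3 - <<'E'
from h import *
s=st();tcp=s['tool_pos']*1000; snap('wrist','w10'); go(446.7,157.5,100)
X,p,d=cloud('w10')
m=np.zeros(d.shape,bool); m[225:340,260:390]=1
Q=X[m&(d>0)]*1000; Q=Q[Q[:,2]>80]; zt=np.percentile(Q[:,2],[50,90,98]);print(zt)
Q=Q[abs(Q[:,2]-zt[0])<2.5]; print(Q.mean(0),Q[:,2].mean()-22-tcp[2])
for n,a,c in [('plate',.017,.027),('bearing',.037,.047)]:
    m=(abs(X[...,2]-(a+c)/2)<.004)&(np.hypot(X[...,0]-.466,X[...,1]+.15)<.08);Q=X[m]
    r=cv2.minAreaRect((Q[:,:2]*1000).astype(np.float32));print(n,len(Q),Q[:,2].mean(),np.round(r[0],1),np.round(r[1],1),round(r[2],1))
E
```

```text
t 8.62 pos [ 462.6 -148.2  122.4] yaw -11.0 tilt [-0.01  -0.003 -1.   ] F [ 1.  -0.6 -1.6] w 40.4 q6 1.32
t 8.67 pos [ 462.1 -148.   120.7] yaw -11.0 tilt [-0.012 -0.002 -1.   ] F [ 0.5 -0.8 -2.2] w 40.4 q6 1.32
shift cm [-1.54 30.55 -2.07] n 7.4 turn 0
[139.14640777 172.08560405 193.3181135 ]
[ 461.78884172 -145.28695158  138.96590559] -5.473448787326134
plate 4978 0.020108491398579426 [ 463.8 -151. ] [ 64.  119.7] 67.7
bearing 3133 0.040341184056549975 [ 465.2 -143.4] [48.4 61.3] 74.8
```

View pics/w10.png

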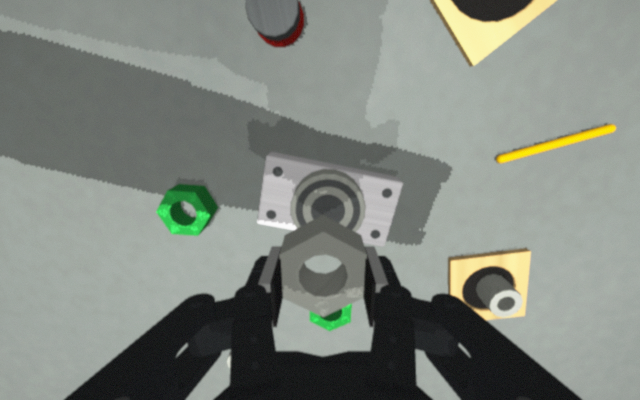

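Request:
{"op": "servo_tool", "data": {
  "rows": [
    [-1,[-0.17,3.4,0.3],[0,0,0]],
    [-1,[-0.17,3.4,0.3],[0,0,0]],
    [-1,[-0.17,3.4,0],[0,0,0]],
    [-1,[-0.17,3.4,0],[0,0,0]],
    [-1,[-0.17,3.4,0],[0,0,0]],
    [-1,[-0.17,3.4,0],[0,0,0]],
    [-1,[-0.17,3.4,0],[0,0,0]],
    [-1,[-0.17,3.4,-1],[0,0,0]],
    [-1,[0,2,-1],[0,0,0]],
    [-1,[0,0,0],[0,0,0]],
    [-1,[0,0,0],[0,0,0]]
  ]
}}

```text
time: 9.58
tool_pos: [0.4363, 0.1544, 0.0845]
orientation: [-2.415, -1.978, 0.045]
contact_force: [-0.4, -0.1, -1.8]
width: 0.478
```

```bash
python3 - <<'E'
from h import *
go(446.7,157.5,60); snap('wrist','w11')
E
```

```text
t 9.58 pos [436.3 154.4  84.5] yaw -11.4 tilt [-0.035 -0.003 -0.999] F [-0.4 -0.1 -1.8] w 40.6 q6 1.96
shift cm [ 1.04  0.31 -2.45] n 0.6 turn 0
```

View pics/w11.png

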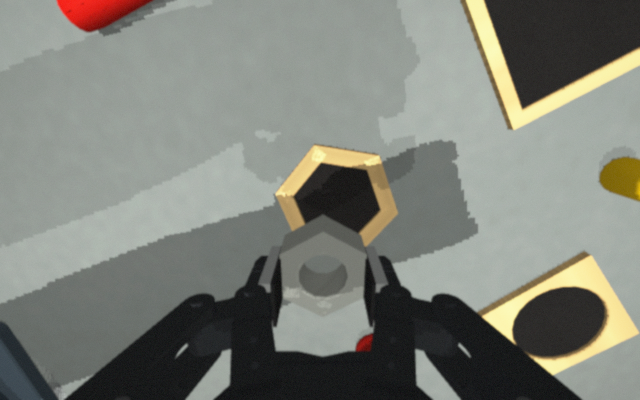

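Request:
{"op": "servo_tool", "data": {
  "rows": [
    [-1,[0.6,0.2,-1.2],[-0.1,-1.5,0]],
    [-1,[0.3,0.1,-1.5],[0,-0.5,0]],
    [-1,[0,0,-1.5],[0,0,0]],
    [-1,[0,0,0],[0,0,0]],
    [-1,[0,0,0],[0,0,0]]
  ]
}}

```text
time: 10.05
tool_pos: [0.4451, 0.1513, 0.0391]
orientation: [2.435, 1.977, -0.01]
contact_force: [1.5, -0.8, -1.8]
width: 0.476
```

```bash
python3 - <<'E'
from h import *
go(446.7,157.5,8); snap('wrist','w12'); tray('w12',240,440,100,300)
E
```

```text
t 10.05 pos [445.1 151.3  39.1] yaw -11.9 tilt [-0.002 -0.008 -1.   ] F [ 1.5 -0.8 -1.8] w 40.5 q6 1.97
shift cm [ 0.16  0.62 -3.11] n 0.8 turn 0
tray [446.2 170.7] [68.3 96.9] 79.3
```

View pics/w12.png

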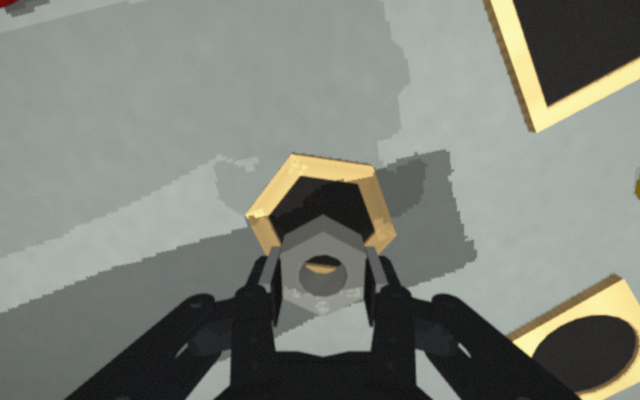

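Request:
{"op": "servo_tool", "data": {
  "rows": [
    [-1,[0.1,0.4,-0.8],[0.4,0,0]],
    [-1,[0.1,0.3,-0.8],[0,0,0]],
    [-1,[0,0,-0.8],[0,0,0]],
    [-1,[0,0,0],[0,0,0]]
  ]
}}

```text
time: 10.43
tool_pos: [0.4497, 0.1577, 0.0158]
orientation: [2.441, 1.975, 0.004]
contact_force: [-0.3, -0.3, -2.2]
width: 0.473
```

```bash
cat >> h.py <<'E'
def held(f,zmin,h):
    s=st();snap('wrist',f);X,p,d=cloud(f);Q=X[225:330,295:350].reshape(-1,3)*1000;Q=Q[Q[:,2]>zmin]
    zz=np.histogram(Q[:,2],bins=np.arange(zmin,zmin+80,1));k=zz[1][np.argmax(zz[0])]
    Q=Q[abs(Q[:,2]-k)<3];print('top z',np.median(Q[:,2]),'bottom',np.median(Q[:,2])-h)
E
python3 - <<'E'
from h import *
go(446.7,157.5,8); held('w13',20,22);st()
E
```

```text
t 10.43 pos [449.7 157.7  15.8] yaw -12.1 tilt [ 0.003  0.    -1.   ] F [-0.3 -0.3 -2.2] w 40.2 q6 1.98
shift cm [-0.3  -0.02 -0.78] n 0.2 turn 0
t 10.43 pos [449.7 157.7  15.8] yaw -12.1 tilt [ 0.003  0.    -1.   ] F [-0.3 -0.3 -2.2] w 40.2 q6 1.98
top z 34.714183775761995 bottom 12.714183775761995
t 10.48 pos [450.1 157.8  16.5] yaw -12.0 tilt [ 0.004  0.001 -1.   ] F [-0.8  0.1 -2.1] w 40.2 q6 1.98
```

View pics/w13.png

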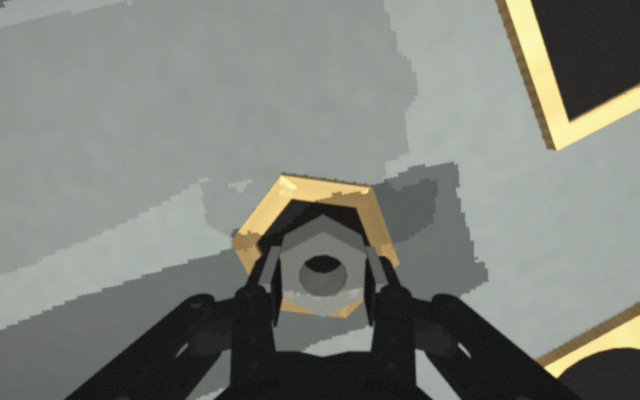

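Request:
{"op": "servo_tool", "data": {
  "rows": [
    [-1,[-0.2,0,-0.4],[0,0,0]],
    [-1,[-0.2,0,-0.4],[0,0,0]],
    [-1,[-0.1,0,-0.4],[0,0,0]]
  ]
}}

```text
time: 10.73
tool_pos: [0.4468, 0.1584, 0.0064]
orientation: [2.439, 1.974, 0.01]
contact_force: [-8.0, -2.8, 35.7]
width: 0.473
```

```bash
python3 - <<'E'
from h import *
go(446.7,157.5,8); held('w14',14,22);go(446.7,157.5,8)
E
```

```text
t 10.73 pos [446.8 158.4   6.4] yaw -12.0 tilt [ 0.008  0.001 -1.   ] F [-8.  -2.8 35.7] w 40.2 q6 1.98
shift cm [-0.01 -0.09  0.16] n 0.0 turn 0
t 10.73 pos [446.8 158.4   6.4] yaw -12.0 tilt [ 0.008  0.001 -1.   ] F [-8.  -2.8 35.7] w 40.2 q6 1.98
top z 24.81901433371269 bottom 2.8190143337126905
t 10.78 pos [446.8 158.3   6.5] yaw -12.0 tilt [ 0.008  0.001 -1.   ] F [-1.   0.4  3.7] w 40.4 q6 1.98
shift cm [-0.01 -0.08  0.15] n 0.0 turn 0
```

The nut is seated (bottom at 2.8 mm, contact force felt). Releasing it.

Request:
{"op": "servo_tool", "data": {
  "rows": [
    [0.2,[0,0,0],[0,0,0]],
    [0.2,[0,0,0],[0,0,0]],
    [0.4,[0,0,0],[0,0,0]],
    [1,[0,0,0],[0,0,0]],
    [1,[0,0,0.5],[0,0,0]],
    [1,[0,0,2],[0,0,0]],
    [1,[0,0,3],[0,0,0]],
    [1,[0,0,3],[0,0,0]],
    [1,[0,0,3],[0,0,0]],
    [1,[0,0,1],[0,0,0]],
    [1,[0,0,0],[0,0,0]]
  ]
}}

```text
time: 11.7
tool_pos: [0.4435, 0.158, 0.1361]
orientation: [2.439, 1.976, 0.005]
contact_force: [0.5, -0.6, 0.3]
width: 1.001
```

```bash
python3 - <<'E'
from h import *
snap('wrist','w15');snap('top','t2')
go(466,-149.5,110,-22.2)
tray('w15',240,400,100,255)
X,p,d=cloud('w15')
m=(abs(X[...,2]-.025)<.004)&(np.hypot(X[...,0]-.447,X[...,1]-.158)<.04);Q=X[m]*1000
print('nut',cv2.minAreaRect(Q[:,:2].astype(np.float32)),np.median(Q[:,2]))
E
```

```text
t 11.8 pos [442.5 157.8 133.7] yaw -12.0 tilt [ 0.001 -0.    -1.   ] F [ 0.3 -1.1  0.6] w 84.7 q6 1.98
shift cm [  2.35 -30.73  -2.37] n 7.4 turn -10.2
tray [444.7 158.6] [86.3 98.8] 9.4
nut ((445.5887756347656, 159.21859741210938), (47.878604888916016, 41.64363098144531), 78.96796417236328) 24.112733532684004
```

View pics/w15.png

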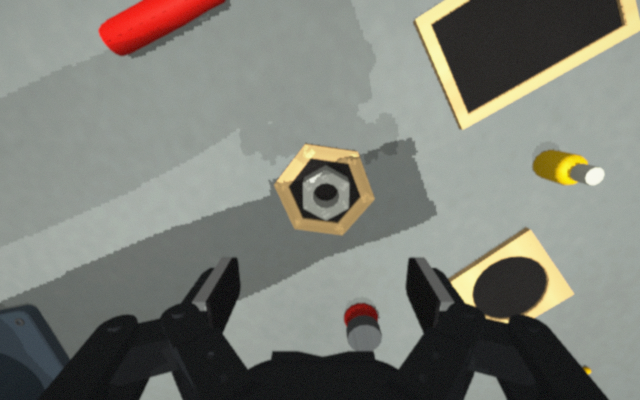

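View pics/t2.png

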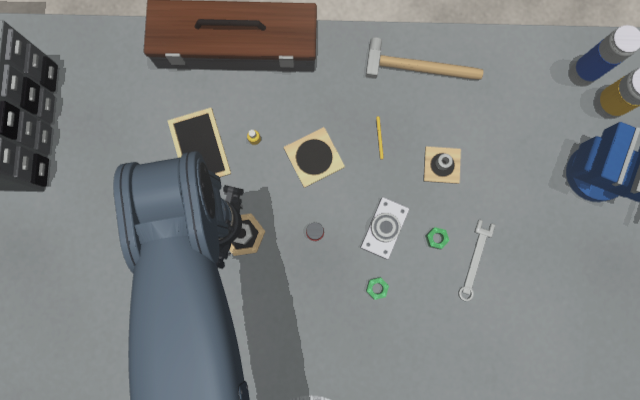

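The nut is centred in the hex recess to about 1 mm. Now the bearing.

Request:
{"op": "servo_tool", "data": {
  "rows": [
    [1,[0.25,-3.4,0],[0,0,0]],
    [1,[0.25,-3.4,0],[0,0,0]],
    [1,[0.25,-3.4,0],[0,0,0]],
    [1,[0.25,-3.4,0],[0,0,0]],
    [1,[0.25,-3.4,0],[0,0,0]],
    [1,[0.25,-3.4,0],[0,0,0]],
    [1,[0.25,-3.4,0],[0,0,0]],
    [1,[0.25,-3.4,-1],[0,0,0]],
    [1,[0.25,-3,-1],[0,0,0]],
    [1,[0,0,0],[0,0,0]],
    [1,[0,0,0],[0,0,0]]
  ]
}}

```text
time: 12.72
tool_pos: [0.4496, -0.1526, 0.0872]
orientation: [-2.411, -1.967, 0.03]
contact_force: [0.3, 0.3, -0.2]
width: 1.001
```

```bash
python3 - <<'E'
from h import *
go(465.5,-150,60); snap('wrist','w16'); go(465.5,-150,60)
X,p,d=cloud('w16')
for n,a,c in [('plate',.017,.027),('bearing',.037,.047)]:
    m=(abs(X[...,2]-(a+c)/2)<.004)&(np.hypot(X[...,0]-.466,X[...,1]+.15)<.08);Q=X[m]
    r=cv2.minAreaRect((Q[:,:2]*1000).astype(np.float32));print(n,len(Q),Q[:,2].mean(),np.round(r[0],1),np.round(r[1],1),round(r[2],1))
E
```

```text
t 12.72 pos [ 449.6 -152.6   87.2] yaw -11.6 tilt [-0.034  0.011 -0.999] F [ 0.3  0.3 -0.2] w 85.1 q6 1.31
shift cm [ 1.59  0.26 -2.72] n 0.8 turn 0
t 12.77 pos [ 449.1 -152.2   86.8] yaw -11.5 tilt [-0.035  0.01  -0.999] F [-0.9 -0.  -0.6] w 84.9 q6 1.31
shift cm [ 1.64  0.22 -2.68] n 0.8 turn 0
plate 6767 0.021299137119318627 [ 463.9 -151. ] [ 64.1 120.2] 67.9
bearing 5764 0.04156229999181061 [ 463.7 -149.7] [60.9 61. ] 23.7
```

Bearing target: (465,-149.7).

Request:
{"op": "servo_tool", "data": {
  "rows": [
    [1,[0.9,0.2,-1],[-0.6,-1.5,0]],
    [1,[0.5,0,-1],[0,-0.5,0]],
    [1,[0,0,-1],[0,0,0]],
    [1,[0,0,0],[0,0,0]]
  ]
}}

```text
time: 13.1
tool_pos: [0.4613, -0.1454, 0.0524]
orientation: [-2.425, -1.988, 0.002]
contact_force: [-0.9, 0.1, -0.9]
width: 0.999
```

```bash
python3 - <<'E'
from h import *
go(465,-149.7,21)
E
```

```text
t 13.1 pos [ 461.3 -145.4   52.4] yaw -11.3 tilt [-0.005  0.004 -1.   ] F [-0.9  0.1 -0.9] w 84.9 q6 1.32
shift cm [ 0.37 -0.43 -3.14] n 0.8 turn 0
```

Request:
{"op": "servo_tool", "data": {
  "rows": [
    [1,[0.3,-0.4,-0.7],[-0.2,-0.2,0]],
    [1,[0.1,0,-0.7],[0,0,0]],
    [1,[0,0,-0.5],[0,0,0]],
    [1,[0,0,0],[0,0,0]]
  ]
}}

```text
time: 13.43
tool_pos: [0.4649, -0.147, 0.0312]
orientation: [-2.424, -1.995, 0.003]
contact_force: [0.0, 0.9, -0.6]
width: 1.002
```

```bash
python3 - <<'E'
from h import *
go(465,-149.7,21); snap('wrist','w17')
E
```

```text
t 13.43 pos [ 464.9 -147.    31.2] yaw -11.1 tilt [-0.003  0.001 -1.   ] F [ 0.   0.9 -0.6] w 85.1 q6 1.32
shift cm [ 0.01 -0.27 -1.02] n 0.3 turn 0
```

View pics/w17.png

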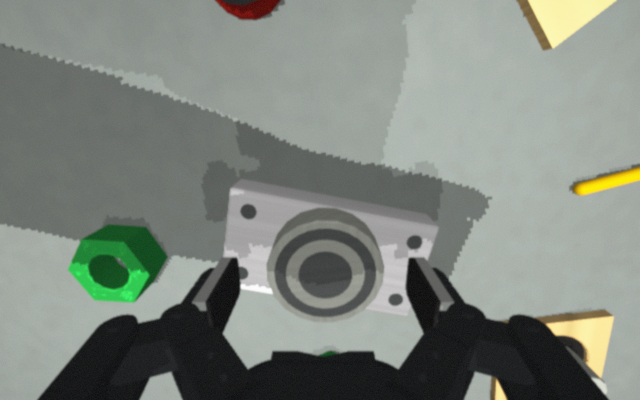

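Request:
{"op": "servo_tool", "data": {
  "rows": [
    [1,[0,-0.2,-0.6],[0,0,0]],
    [1,[0,0,-0.5],[0,0,0]],
    [1,[0,0,0],[0,0,0]],
    [1,[0,0,0],[0,0,0]]
  ]
}}

```text
time: 13.82
tool_pos: [0.466, -0.15, 0.0208]
orientation: [2.426, 1.996, -0.001]
contact_force: [-1.2, 0.2, 0.6]
width: 1.003
```

```bash
python3 - <<'E'
from h import *
go(465,-149.7,21)
E
```

```text
t 13.82 pos [ 466.  -150.    20.8] yaw -11.1 tilt [-0. -0. -1.] F [-1.2  0.2  0.6] w 85.2 q6 1.32
shift cm [-0.1   0.03  0.02] n 0.0 turn 0
```

Request:
{"op": "servo_tool", "data": {
  "rows": [
    [-1,[0,0,-0.1],[0,0,0]],
    [-1,[0,0,-0.05],[0,0,0]],
    [-1,[0,0,-0.05],[0,0,0]],
    [-1,[0,0,-0.05],[0,0,0]],
    [-1,[0,0,0],[0,0,0]],
    [-1,[0,0,0],[0,0,0]]
  ],
  "newtons": 70
}}

```text
time: 14.32
tool_pos: [0.4668, -0.1506, 0.0201]
orientation: [2.425, 1.994, 0.001]
contact_force: [-1.0, 1.0, 0.3]
width: 0.699
```

```bash
python3 - <<'E'
from h import *
held('w18',30,20)
E
```

```text
t 14.32 pos [ 466.8 -150.6   20.1] yaw -11.1 tilt [ 0.002 -0.001 -1.   ] F [-1.   1.   0.3] w 59.4 q6 1.32
top z 42.22150408033661 bottom 22.221504080336608
```

View pics/w18.png

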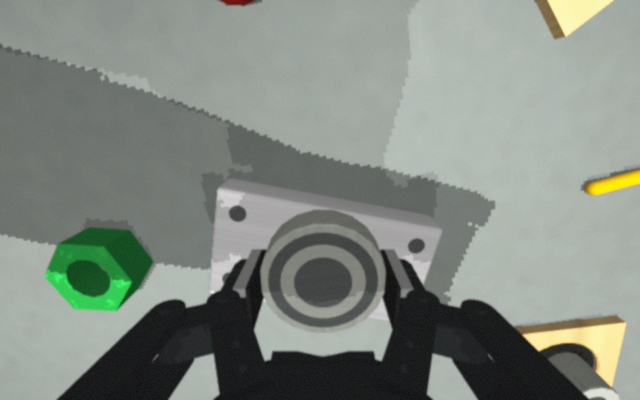

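The bearing is gripped and flat, with its bottom 2 mm above the TCP. Lifting.

Request:
{"op": "servo_tool", "data": {
  "rows": [
    [-1,[0,0,1],[0,0,0]],
    [-1,[0,0,2],[0,0,0]],
    [-1,[0,0,3],[0,0,0]],
    [-1,[0,0,3],[0,0,0]],
    [-1,[0,0,0],[0,0,0]]
  ]
}}

```text
time: 14.78
tool_pos: [0.4608, -0.1477, 0.1081]
orientation: [-2.418, -1.989, 0.009]
contact_force: [1.3, -1.2, -1.1]
width: 0.698
```

```bash
python3 - <<'E'
from h import *
held('w19',85,20);go(623,5.6,70)
X,p,d=cloud('w19')
m=(abs(X[...,2]-.022)<.004)&(np.hypot(X[...,0]-.466,X[...,1]+.15)<.08);Q=X[m]
print('plate',cv2.minAreaRect((Q[:,:2]*1000).astype(np.float32)))
E
```

```text
t 14.78 pos [ 460.8 -147.7  108.1] yaw -11.1 tilt [-0.011  0.005 -1.   ] F [ 1.3 -1.2 -1.1] w 59.3 q6 1.32
top z 127.57883084921998 bottom 107.57883084921998
t 14.83 pos [ 459.8 -147.2  105.5] yaw -11.1 tilt [-0.014  0.006 -1.   ] F [ 0.4 -0.6 -2.6] w 59.4 q6 1.32
shift cm [16.32 15.28 -3.55] n 5.4 turn 0
plate ((463.06549072265625, -150.52529907226562), (63.61568832397461, 119.23873138427734), 67.78182220458984)
```

View pics/w19.png

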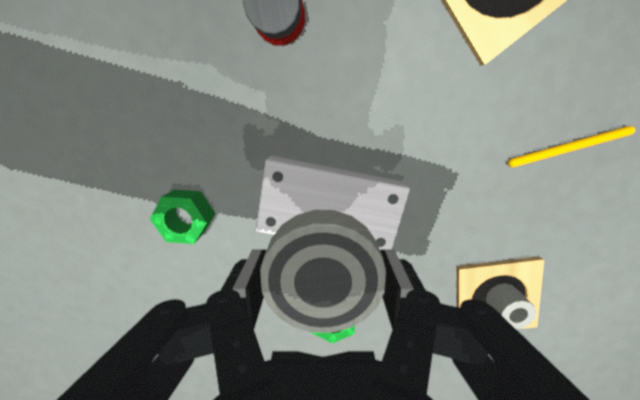

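Request:
{"op": "servo_tool", "data": {
  "rows": [
    [-1,[2.33,2.2,0.2],[0,0,0]],
    [-1,[2.33,2.2,0.2],[0,0,0]],
    [-1,[2.33,2.2,0],[0,0,0]],
    [-1,[2.33,2.2,0],[0,0,0]],
    [-1,[2.33,2.2,0],[0,0,0]],
    [-1,[2.33,2.2,-1],[0,0,0]],
    [-1,[2,2,-1.5],[0,0,0]],
    [-1,[0,0,-1],[0,0,0]],
    [-1,[0,0,0],[0,0,0]]
  ]
}}

```text
time: 15.58
tool_pos: [0.6174, 0.0131, 0.0569]
orientation: [-2.41, -1.971, 0.033]
contact_force: [-1.0, 0.0, -3.1]
width: 0.7
```

```bash
python3 - <<'E'
from h import *
go(622.5,5.6,30); snap('wrist','w20'); 
X,p,d=cloud('w20')
E
```

```text
t 15.58 pos [617.4  13.1  56.9] yaw -11.4 tilt [-0.034  0.009 -0.999] F [-1.   0.  -3.1] w 59.5 q6 1.68
shift cm [ 0.51 -0.75 -2.69] n 0.7 turn 0
```

View pics/w20.png

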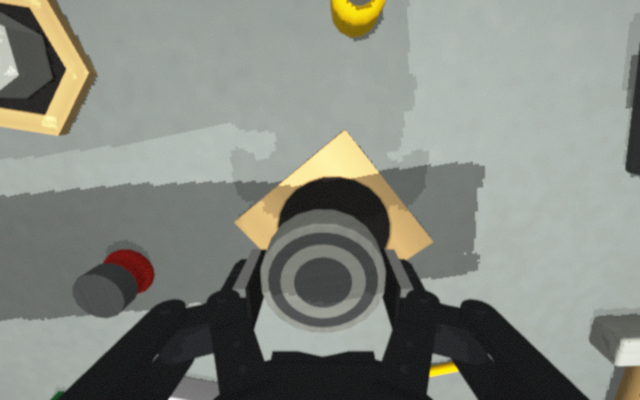

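Request:
{"op": "servo_tool", "data": {
  "rows": [
    [-1,[0.3,-0.5,-0.8],[-0.5,-1.5,0]],
    [-1,[0.2,-0.2,-0.8],[0,-0.5,0]],
    [-1,[0,0,-0.6],[0,0,0]],
    [-1,[0,0,0],[0,0,0]],
    [-1,[0,0,0],[0,0,0]]
  ]
}}

```text
time: 16.05
tool_pos: [0.6174, 0.0033, 0.0323]
orientation: [-2.433, -1.982, 0.006]
contact_force: [0.5, -0.6, -2.3]
width: 0.696
```

```bash
python3 - <<'E'
from h import *
held('w21',30,20); go(622.5,5.6,1)
E
```

```text
t 16.05 pos [617.4   3.3  32.3] yaw -11.7 tilt [-0.006  0.    -1.   ] F [ 0.5 -0.6 -2.3] w 59.2 q6 1.67
top z 54.306824991096946 bottom 34.306824991096946
t 16.1 pos [617.2   3.2  32.3] yaw -11.7 tilt [-0.006  0.    -1.   ] F [-0.5 -0.5 -3.2] w 59.5 q6 1.67
shift cm [ 0.53  0.24 -3.13] n 0.8 turn 0
```

View pics/w21.png

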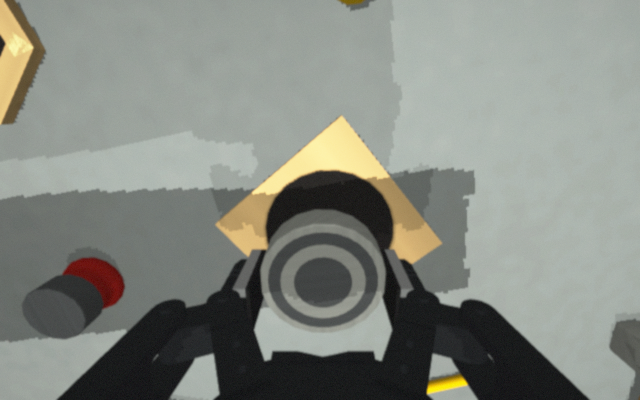

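Request:
{"op": "servo_tool", "data": {
  "rows": [
    [-1,[0.3,0.1,-0.8],[0,-0.2,0]],
    [-1,[0.2,0.1,-0.8],[0,0,0]],
    [-1,[0,0,-0.5],[0,0,0]],
    [-1,[0,0,0],[0,0,0]]
  ]
}}

```text
time: 16.43
tool_pos: [0.6242, 0.0046, 0.0119]
orientation: [2.436, 1.982, 0.002]
contact_force: [-0.2, 0.4, -3.5]
width: 0.697
```

```bash
python3 - <<'E'
from h import *
held('w22',17,20); go(622.5,5.6,1)
E
```

```text
t 16.43 pos [624.2   4.6  11.9] yaw -11.7 tilt [ 0.002  0.    -1.   ] F [-0.2  0.4 -3.5] w 59.2 q6 1.68
top z 34.332170701356425 bottom 14.332170701356425
t 16.48 pos [624.4   4.6  12.3] yaw -11.7 tilt [ 0.002  0.    -1.   ] F [ 0.2 -0.5 -1.7] w 59.2 q6 1.68
shift cm [-0.19  0.1  -1.13] n 0.3 turn 0
```

View pics/w22.png

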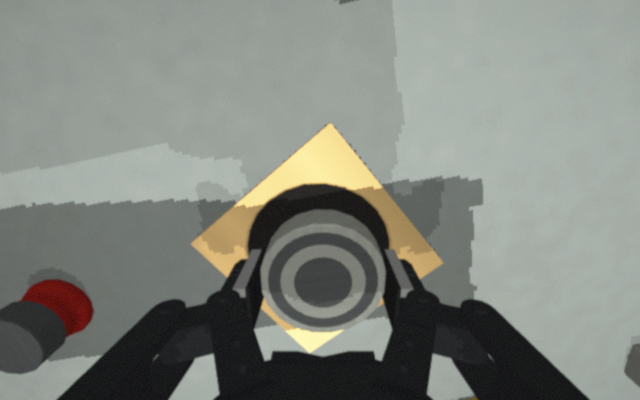

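Request:
{"op": "servo_tool", "data": {
  "rows": [
    [-1,[-0.2,0.1,-0.4],[0,0,0]],
    [-1,[-0.1,0,-0.4],[0,0,0]],
    [-1,[0,0,-0.2],[0,0,0]]
  ]
}}

```text
time: 16.73
tool_pos: [0.622, 0.0058, 0.0024]
orientation: [2.435, 1.982, 0.005]
contact_force: [-0.7, 0.7, -3.3]
width: 0.7
```

```bash
python3 - <<'E'
from h import *
held('w23',10,20); go(622.5,5.6,1)
E
```

```text
t 16.73 pos [622.    5.8   2.4] yaw -11.7 tilt [ 0.004 -0.    -1.   ] F [-0.7  0.7 -3.3] w 59.5 q6 1.68
top z 23.877213594598935 bottom 3.8772135945989348
t 16.78 pos [621.6   5.9   1.8] yaw -11.7 tilt [ 0.003  0.    -1.   ] F [-0.4  1.2 -3.7] w 59.4 q6 1.68
shift cm [ 0.09 -0.03 -0.08] n 0.0 turn 0
```

Request:
{"op": "servo_tool", "data": {
  "rows": [
    [-1,[0,0,-0.2],[0,0,0]],
    [-1,[0,0,-0.1],[0,0,0]]
  ]
}}

```text
time: 16.95
tool_pos: [0.622, 0.0059, 0.0012]
orientation: [2.434, 1.982, 0.005]
contact_force: [-2.2, 0.2, 0.1]
width: 0.696
```

```bash
python3 - <<'E'
from h import *
go(622.5,5.6,1)
E
```

```text
t 16.95 pos [622.    5.9   1.2] yaw -11.7 tilt [ 0.004 -0.    -1.   ] F [-2.2  0.2  0.1] w 59.1 q6 1.68
shift cm [ 0.05 -0.03 -0.02] n 0.0 turn 0
```

The force is no longer carrying the bearing's weight, so it's resting on the floor. Releasing it.

Request:
{"op": "servo_tool", "data": {
  "rows": [
    [0.6,[0,0,0],[0,0,0]],
    [0.6,[0,0,0],[0,0,0]],
    [0.8,[0,0,0],[0,0,0]],
    [1,[0,0,0],[0,0,0]],
    [1,[0,0,0.5],[0,0,0]],
    [1,[0,0,2],[0,0,0]],
    [1,[0,0,3],[0,0,0]],
    [1,[0,0,3],[0,0,0]],
    [1,[0,0,3],[0,0,0]],
    [1,[0,0,0],[0,0,0]],
    [1,[0,0,0],[0,0,0]]
  ]
}}

```text
time: 17.87
tool_pos: [0.6228, 0.0058, 0.1242]
orientation: [2.432, 1.979, 0.01]
contact_force: [0.4, -0.0, -1.0]
width: 1.003
```

```bash
python3 - <<'E'
from h import *
snap('wrist','w24')
go(465,-151,110,67.8)
tray('w24',220,420,80,250)
X,p,d=cloud('w24')
m=(abs(X[...,2]-.023)<.004)&(np.hypot(X[...,0]-.622,X[...,1]-.006)<.05);Q=X[m]*1000
print('bearing',cv2.minAreaRect(Q[:,:2].astype(np.float32)),np.median(Q[:,2]))
E
```

```text
t 17.92 pos [623.7   5.7 125.3] yaw -11.7 tilt [ 0.011 -0.001 -1.   ] F [0.2 0.5 1.1] w 85.1 q6 1.68
shift cm [-15.87 -15.67  -1.53] n 5.4 turn 79.5
tray [621.9   5.9] [103.3 103.5] 28.4
bearing ((621.97265625, 6.277721405029297), (60.73624038696289, 61.073978424072266), 78.94806671142578) 24.21581863358549
```

View pics/w24.png

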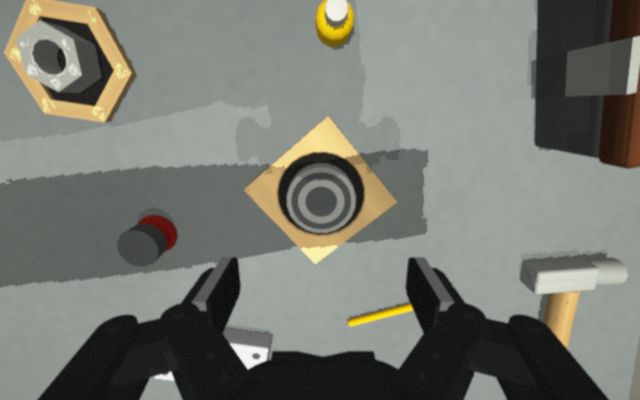

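The bearing is centred within 1 mm. Now the plate: move over it and turn the jaws across its width.

Request:
{"op": "servo_tool", "data": {
  "rows": [
    [1,[-1.3,-1.3,0],[0,0,6.7]],
    [1,[-1.3,-1.3,0],[0,0,6.7]],
    [1,[-1.3,-1.3,0],[0,0,6.7]],
    [1,[-1.3,-1.3,0],[0,0,6.7]],
    [1,[-1.3,-1.3,0],[0,0,6.7]],
    [1,[-1.3,-1.3,0],[0,0,6.7]],
    [1,[-1.3,-1.3,0],[0,0,6.7]],
    [1,[-1.3,-1.3,0],[0,0,6.7]],
    [1,[-1.3,-1.3,0],[0,0,6.7]],
    [1,[-1.3,-1.3,0],[0,0,6.7]],
    [1,[-1.3,-1.3,0],[0,0,6.6]],
    [1,[-1.3,-1.3,0],[0,0,5]],
    [1,[0,0,0],[0,0,0]],
    [1,[0,0,0],[0,0,0]]
  ]
}}

```text
time: 19.08
tool_pos: [0.4535, -0.1527, 0.1106]
orientation: [-0.517, -3.079, -0.015]
contact_force: [-0.1, 0.7, -0.6]
width: 0.999
```

```bash
python3 - <<'E'
from h import *
go(465,-151,60,67.8); snap('wrist','w25'); go(465,-151,60,67.8)
X,p,d=cloud('w25')
m=(abs(X[...,2]-.022)<.004)&(np.hypot(X[...,0]-.466,X[...,1]+.15)<.08);Q=X[m]
print('plate',cv2.minAreaRect((Q[:,:2]*1000).astype(np.float32)))
E
```

```text
t 19.08 pos [ 453.5 -152.7  110.6] yaw 71.0 tilt [-0.018  0.013 -1.   ] F [-0.1  0.7 -0.6] w 84.9 q6 -0.13
shift cm [ 1.15  0.17 -5.06] n 1.2 turn -3.2
t 19.13 pos [ 453.5 -152.5  110.5] yaw 71.0 tilt [-0.018  0.013 -1.   ] F [-0.   0.7  0.2] w 84.9 q6 -0.13
shift cm [ 1.15  0.15 -5.05] n 1.2 turn -3.2
plate ((464.57904052734375, -151.39968872070312), (64.00255584716797, 120.08557891845703), 67.74056243896484)
```

View pics/w25.png

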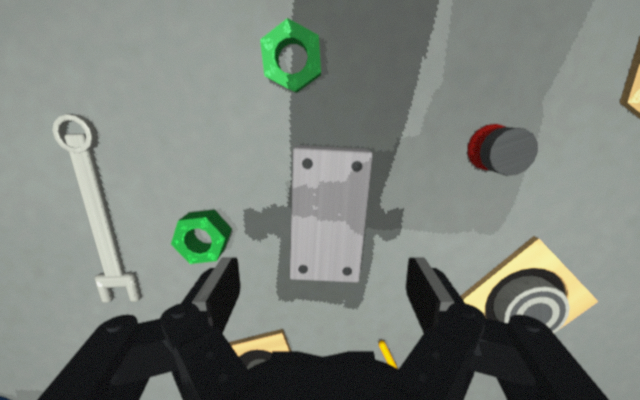

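Request:
{"op": "servo_tool", "data": {
  "rows": [
    [1,[0.6,0.1,-1.2],[-0.7,-1,-2]],
    [1,[0.4,0,-1.5],[0,0,-1.2]],
    [1,[0,0,-1.5],[0,0,0]],
    [1,[0,0,-1.5],[0,0,0]],
    [1,[0,0,0],[0,0,0]],
    [1,[0,0,0],[0,0,0]]
  ]
}}

```text
time: 19.63
tool_pos: [0.4673, -0.1479, 0.0509]
orientation: [0.613, 3.079, 0.004]
contact_force: [-0.3, 0.3, 1.3]
width: 0.998
```

```bash
python3 - <<'E'
from h import *
go(465,-151,4,67.8)
E
```

```text
t 19.63 pos [ 467.3 -147.9   50.9] yaw 67.5 tilt [ 0.003  0.002 -1.   ] F [-0.3  0.3  1.3] w 84.8 q6 -0.05
shift cm [-0.23 -0.31 -4.69] n 1.1 turn 0.3
```

Request:
{"op": "servo_tool", "data": {
  "rows": [
    [1,[-0.2,-0.3,-1],[0,0,0.2]],
    [1,[0,0,-1.2],[0,0,0]],
    [1,[0,0,-1],[0,0,0]],
    [1,[0,0,0],[0,0,0]],
    [1,[0,0,0],[0,0,0]]
  ]
}}

```text
time: 20.05
tool_pos: [0.4672, -0.1508, 0.0177]
orientation: [0.605, 3.077, 0.003]
contact_force: [0.6, 0.0, 0.2]
width: 1.004
```

```bash
python3 - <<'E'
from h import *
go(465,-151,4,67.8)
snap('wrist','w26')
E
```

```text
t 20.05 pos [ 467.2 -150.8   17.7] yaw 67.7 tilt [ 0.006  0.001 -1.   ] F [0.6 0.  0.2] w 85.4 q6 -0.06
shift cm [-0.22 -0.02 -1.37] n 0.3 turn 0.1
```

View pics/w26.png

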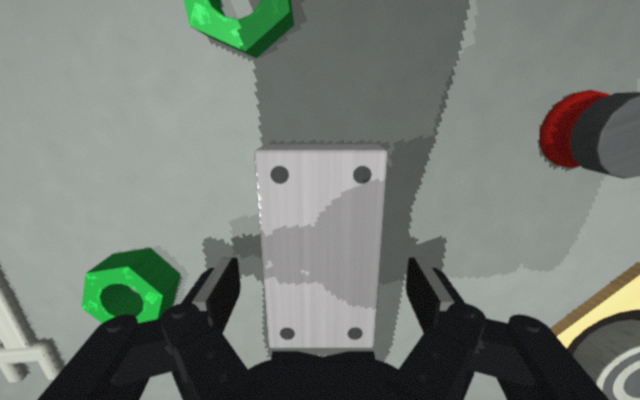

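Request:
{"op": "servo_tool", "data": {
  "rows": [
    [1,[-0.2,0,-0.7],[0,0,0]],
    [1,[0,0,-0.6],[0,0,0]],
    [1,[0,0,-0.1],[0,0,0]],
    [1,[0,0,0],[0,0,0]]
  ]
}}

```text
time: 20.43
tool_pos: [0.4655, -0.1513, 0.0034]
orientation: [0.606, 3.075, 0.002]
contact_force: [-0.8, 0.5, -0.0]
width: 1.0
```

```bash
python3 - <<'E'
from h import *
go(465,-151,3.5,67.8)
E
```

```text
t 20.43 pos [ 465.5 -151.3    3.4] yaw 67.7 tilt [ 0.007 -0.    -1.   ] F [-0.8  0.5 -0. ] w 85.0 q6 -0.06
shift cm [-0.05  0.03  0.01] n 0.0 turn 0.1
```

Request:
{"op": "servo_tool", "data": {
  "rows": [
    [-1,[0,0,0],[0,0.3,0]],
    [-1,[0,0,0],[0,0,0]],
    [-1,[0,0,0],[0,0,0]],
    [-1,[0,0,0],[0,0,0]],
    [-1,[0,0,0],[0,0,0]],
    [-1,[0,0,0],[0,0,0]]
  ],
  "newtons": 100
}}

```text
time: 20.93
tool_pos: [0.466, -0.1515, 0.0043]
orientation: [0.607, 3.08, 0.0]
contact_force: [-0.6, 0.3, -0.2]
width: 0.716
```

```bash
python3 - <<'E'
from h import *
held('w27',5,22);st()
E
```

```text
t 20.93 pos [ 466.  -151.5    4.3] yaw 67.7 tilt [ 0.003 -0.    -1.   ] F [-0.6  0.3 -0.2] w 60.9 q6 -0.06
top z 21.770342299631665 bottom -0.22965770036833533
t 20.98 pos [ 466.  -151.5    4.2] yaw 67.7 tilt [ 0.003 -0.    -1.   ] F [0.1 0.  0.2] w 60.6 q6 -0.06
```

View pics/w27.png

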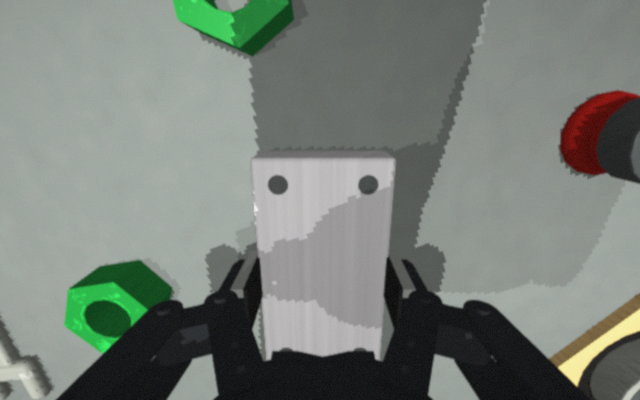

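The plate is gripped. Lifting.

Request:
{"op": "servo_tool", "data": {
  "rows": [
    [-1,[0,0,1],[0,0,0]],
    [-1,[0,0,2],[0,0,0]],
    [-1,[0,0,3],[0,0,0]],
    [-1,[0,0,3],[0,0,0]],
    [-1,[0,0,3],[0,0,0]],
    [-1,[0,0,0],[0,0,0]]
  ]
}}

```text
time: 21.48
tool_pos: [0.4567, -0.147, 0.1215]
orientation: [-0.604, -3.065, -0.009]
contact_force: [1.5, -0.5, -2.3]
width: 0.715
```

```bash
python3 - <<'E'
from h import *
held('w28',100,22);go(640,263,110,108.8)
X,p,d=cloud('t0'); R=X[125:148,243:264].reshape(-1,3);R=R[R[:,2]<.2];print('bottle h',R[:,2].max(),R[R[:,2]>.02].mean(0),R[R[:,2]>.02].min(0),R[R[:,2]>.02].max(0))
E
```

```text
t 21.48 pos [ 456.7 -147.   121.5] yaw 67.7 tilt [-0.017  0.009 -1.   ] F [ 1.5 -0.5 -2.3] w 60.8 q6 -0.06
top z 136.08449376131284 bottom 114.08449376131284
t 21.53 pos [ 455.6 -146.5  118.6] yaw 67.7 tilt [-0.02  0.01 -1.  ] F [ 0.1  0.6 -5.3] w 61.0 q6 -0.06
shift cm [18.44 40.95 -0.86] n 10.8 turn 41.1
bottle h 0.05980805594892025 [0.65679286 0.13863753 0.03990679] [0.64653607 0.12659909 0.02014592] [0.6720659  0.15285579 0.05980806]
```

View pics/w28.png

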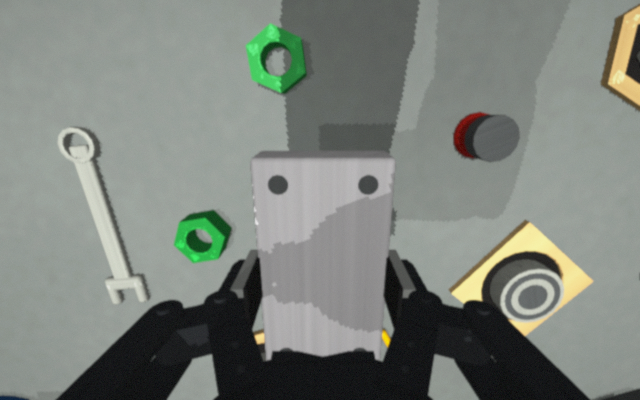

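Request:
{"op": "servo_tool", "data": {
  "rows": [
    [-1,[1.3,2.9,0.3],[0,0,2.95]],
    [-1,[1.3,2.9,0.2],[0,0,2.95]],
    [-1,[1.3,2.9,0.2],[0,0,2.95]],
    [-1,[1.3,2.9,0.2],[0,0,2.95]],
    [-1,[1.3,2.9,0.2],[0,0,2.95]],
    [-1,[1.3,2.9,0.2],[0,0,2.95]],
    [-1,[1.3,2.9,0.2],[0,0,2.95]],
    [-1,[1.3,2.9,0.2],[0,0,2.95]],
    [-1,[1.3,2.9,0.2],[0,0,2.95]],
    [-1,[1.3,2.9,0.2],[0,0,2.95]],
    [-1,[1.3,2.9,0.2],[0,0,2.95]],
    [-1,[1.3,2.9,0.2],[0,0,2.95]],
    [-1,[1.2,2.5,0],[0,0,2.5]],
    [-1,[0,0,0],[0,0,0]],
    [-1,[0,0,0],[0,0,0]]
  ]
}}

```text
time: 22.78
tool_pos: [0.6071, 0.244, 0.1011]
orientation: [0.457, -3.027, 0.019]
contact_force: [-0.4, -0.8, -4.0]
width: 0.717
```

```bash
python3 - <<'E'
from h import *
held('w29',70,22);go(640,263,60,108.8)
E
```

```text
t 22.78 pos [607.1 244.  101.1] yaw 107.2 tilt [-0.077 -0.024 -0.997] F [-0.4 -0.8 -4. ] w 61.0 q6 -0.02
top z 117.64740305918787 bottom 95.64740305918787
t 22.83 pos [606.5 244.2 100.2] yaw 107.1 tilt [-0.079 -0.023 -0.997] F [ 0.6  0.8 -6.8] w 60.9 q6 -0.02
shift cm [ 3.35  1.88 -4.02] n 1.3 turn 1.7
```

View pics/w29.png

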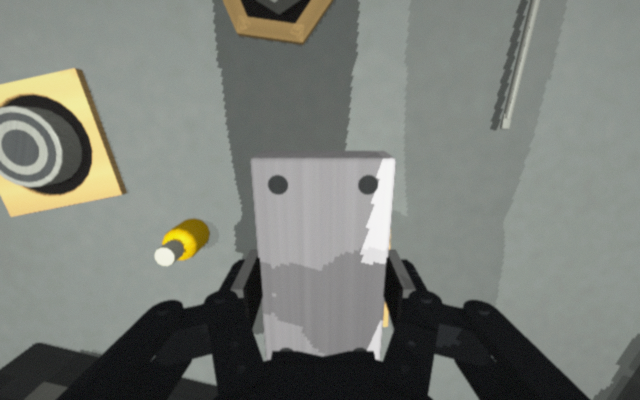

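Request:
{"op": "servo_tool", "data": {
  "rows": [
    [-1,[1.2,0.6,0],[0.7,-2.2,0.8]],
    [-1,[1.0,0.6,0],[0.6,-2,0.8]],
    [-1,[0.6,0.5,-0.5],[0,-0.3,0]],
    [-1,[0,0,-0.5],[0,0,0]],
    [-1,[0,0,0],[0,0,0]],
    [-1,[0,0,0],[0,0,0]]
  ]
}}

```text
time: 23.33
tool_pos: [0.6289, 0.2553, 0.0798]
orientation: [0.5, -3.085, 0.008]
contact_force: [0.5, -0.3, -4.3]
width: 0.711
```

```bash
python3 - <<'E'
from h import *
go(640,263,40,108.8)
E
```

```text
t 23.33 pos [628.9 255.3  79.8] yaw 108.4 tilt [-0.016 -0.008 -1.   ] F [ 0.5 -0.3 -4.3] w 60.5 q6 -0.03
shift cm [ 1.11  0.77 -3.98] n 1.0 turn 0.4
```

Request:
{"op": "servo_tool", "data": {
  "rows": [
    [-1,[0.7,0.5,-0.5],[0.4,-0.8,0.3]],
    [-1,[0.4,0.3,-1],[0,-0.2,0]],
    [-1,[0,0,-1],[0,0,0]],
    [-1,[0,0,-0.5],[0,0,0]],
    [-1,[0,0,0],[0,0,0]]
  ]
}}

```text
time: 23.75
tool_pos: [0.6403, 0.2624, 0.0459]
orientation: [-0.508, 3.1, -0.002]
contact_force: [-0.7, -0.5, -5.7]
width: 0.722
```

```bash
python3 - <<'E'
from h import *
held('w30',30,22);go(640,263,7.5,108.8)
E
```

```text
t 23.75 pos [640.3 262.4  45.9] yaw 108.6 tilt [ 0.001 -0.001 -1.   ] F [-0.7 -0.5 -5.7] w 61.4 q6 -0.03
top z 63.498489845134785 bottom 41.498489845134785
t 23.8 pos [640.1 262.3  46.1] yaw 108.6 tilt [ 0.    -0.001 -1.   ] F [-0.6 -0.1 -5.1] w 61.0 q6 -0.03
shift cm [-0.01  0.07 -3.86] n 0.9 turn 0.2
```

View pics/w30.png

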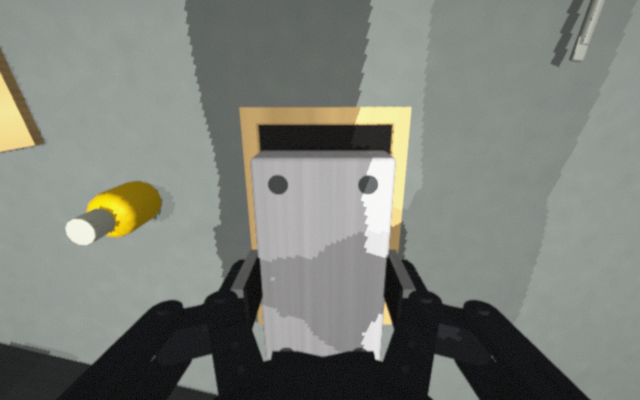

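Request:
{"op": "servo_tool", "data": {
  "rows": [
    [-1,[0,0.1,-1],[0,0,0]],
    [-1,[0,0,-1],[0,0,0]],
    [-1,[0,0,-0.6],[0,0,0]],
    [-1,[0,0,0],[0,0,0]]
  ]
}}

```text
time: 24.13
tool_pos: [0.6403, 0.2636, 0.0181]
orientation: [-0.508, 3.099, -0.002]
contact_force: [-0.5, 0.0, -4.3]
width: 0.712
```

```bash
python3 - <<'E'
from h import *
held('w31',15,22);go(640,263,7.5,108.8)
E
```

```text
t 24.13 pos [640.3 263.6  18.1] yaw 108.6 tilt [ 0.001 -0.001 -1.   ] F [-0.5  0.  -4.3] w 60.6 q6 -0.03
top z 35.96530845904525 bottom 13.965308459045247
t 24.18 pos [640.3 263.5  18.5] yaw 108.6 tilt [ 0.001 -0.001 -1.   ] F [-0.3  0.3 -4.5] w 61.3 q6 -0.03
shift cm [-0.03 -0.05 -1.1 ] n 0.3 turn 0.2
```

View pics/w31.png

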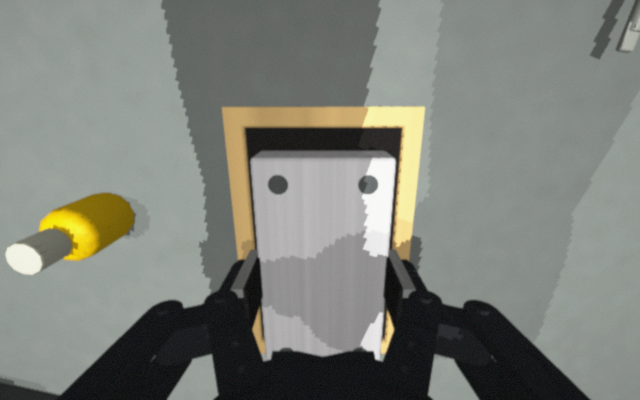

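Request:
{"op": "servo_tool", "data": {
  "rows": [
    [-1,[0,0,-0.5],[0,0,0]],
    [-1,[0,0,-0.4],[0,0,0]],
    [-1,[0,0,-0.15],[0,0,0]]
  ]
}}

```text
time: 24.43
tool_pos: [0.6413, 0.2638, 0.0084]
orientation: [-0.508, 3.097, -0.002]
contact_force: [-0.1, -0.4, -3.9]
width: 0.715
```

```bash
python3 - <<'E'
from h import *
held('w32',10,22);go(640,263,7.3,108.8)
E
```

```text
t 24.43 pos [641.3 263.8   8.4] yaw 108.6 tilt [ 0.004 -0.001 -1.   ] F [-0.1 -0.4 -3.9] w 60.8 q6 -0.03
top z 25.55242542208329 bottom 3.5524254220832887
t 24.48 pos [641.  263.7   8.1] yaw 108.6 tilt [ 0.003 -0.001 -1.   ] F [-0.1 -0.2 -5.1] w 60.9 q6 -0.03
shift cm [-0.1  -0.07 -0.08] n 0.0 turn 0.2
```

Request:
{"op": "servo_tool", "data": {
  "rows": [
    [-1,[0,0,-0.2],[0,0,0]],
    [-1,[0,0,-0.1],[0,0,0]]
  ]
}}

```text
time: 24.65
tool_pos: [0.6416, 0.2639, 0.0074]
orientation: [-0.507, 3.096, -0.001]
contact_force: [-1.7, -0.4, -1.4]
width: 0.719
```

```bash
python3 - <<'E'
from h import *
go(640,263,7.3,108.8)
E
```

```text
t 24.65 pos [641.6 263.9   7.4] yaw 108.6 tilt [ 0.005  0.    -1.   ] F [-1.7 -0.4 -1.4] w 61.1 q6 -0.03
shift cm [-0.16 -0.09 -0.01] n 0.0 turn 0.2
```

The plate has touched down: most of its weight is off the tool. Releasing and rising.

Request:
{"op": "servo_tool", "data": {
  "rows": [
    [0.6,[0,0,0],[0,0,0]],
    [0.8,[0,0,0],[0,0,0]],
    [1,[0,0,0],[0,0,0]],
    [1,[0,0,0],[0,0,0]],
    [1,[0,0,0.5],[0,0,0]],
    [1,[0,0,2],[0,0,0]],
    [1,[0,0,3],[0,0,0]],
    [1,[0,0,3],[0,0,0]],
    [1,[-1,0,3],[0,0,0]],
    [1,[-1,-1,3],[0,0,0]],
    [1,[0,0,0],[0,0,0]],
    [1,[0,0,0],[0,0,0]]
  ]
}}

```text
time: 25.65
tool_pos: [0.6244, 0.2546, 0.1669]
orientation: [-0.505, 3.082, 0.001]
contact_force: [-0.3, -0.3, -0.7]
width: 0.999
```

```bash
python3 - <<'E'
from h import *
st();snap('wrist','w33');snap('top','t3');snap('scene','s3')
X,p,d=cloud('w33')
m=(abs(X[...,2]-.025)<.004)&(np.hypot(X[...,0]-.64,X[...,1]-.263)<.08);Q=X[m]*1000
print('plate',cv2.minAreaRect(Q[:,:2].astype(np.float32)),np.median(Q[:,2]),np.percentile(Q[:,2],[2,98]))
tray('w33',150,500,60,330)
E
```

```text
t 25.65 pos [624.4 254.6 166.9] yaw 108.6 tilt [ 0.018  0.004 -1.   ] F [-0.3 -0.3 -0.7] w 84.9 q6 -0.04
plate ((641.56396484375, 264.00372314453125), (118.88552856445312, 64.04277038574219), 18.525188446044922) 26.230951990219964 [24.56911647 27.61688647]
tray [639.2 263.8] [158.1 103.5] 18.7
```

View pics/w33.png

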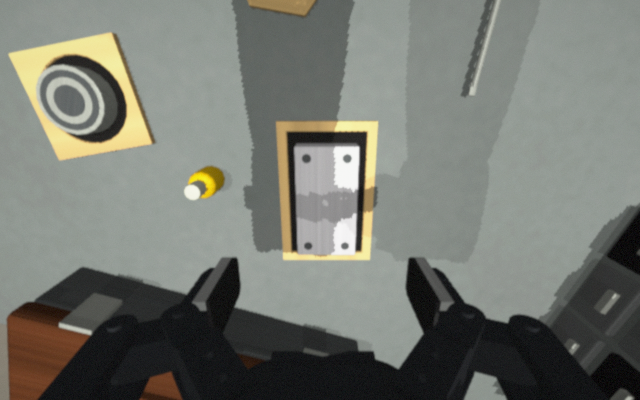

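View pics/s3.png

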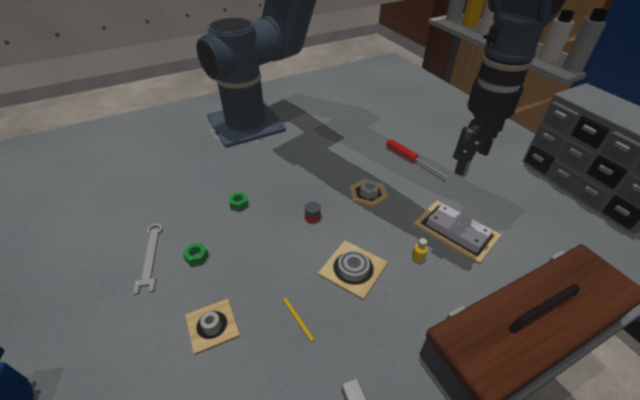

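All four parts lie in their recesses, with the plate 2–3 mm off centre, and the gripper is clear. Handing in.

```bash
python3 - <<'E'
from h import *
st(); print(manip.job_done())
E
```

```text
t 25.8 pos [624.  254.5 164.8] yaw 108.6 tilt [ 0.016  0.003 -1.   ] F [ 0.4 -0.6 -0.2] w 85.0 q6 -0.04
the job is handed in; nothing more can be done
None
```

I took the stack apart from the top down and set each part into its own recess, letting go of each before taking the next. The job was handed in at about 26 s of the 128 s allowed; handing it in returned no verdict.

| Part | Distance from recess centre (wrist camera) | Limit |
|---|---|---|
| Bush | about 4.5 mm | 14 mm |
| Nut | about 1 mm | 14 mm |
| Bearing | under 1 mm | 13 mm |
| Plate | about 2.5 mm, 0.2° off the recess | 15 mm, 0.3 rad |

- **Height and release:** the measured top heights put every part on its recess floor to within about 1.5 mm. In the last scene picture all four parts sit in their recesses, the gripper is clear of everything, and the look-alikes are where they started.
- **Camera disagreement:** the top and wrist cameras differed by up to about 4 mm (their calibration is good to about 2 mm), so I used values between the two for most targets.
- **Nut touchdown:** it met its recess floor with about 36 N at the wrist, firmer than intended but well under the 120 N limit.
- **Bush grip check:** my first estimate of where it sat in the gripper was off because the arm was still settling. A new picture after touchdown showed it already on the floor before I let go.

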